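Lay the coffee cups on their saucers

TASK

Get the kitchen island ready for coffee: stand each of the four espresso cups upright in the middle of the saucer of its own colour. Set the cups down without dropping them or tipping them over, and leave the saucers, the sugar jar and the pepper mill where they stand.

Things in the scene. Friction and masses are not known exactly. Their poses are not given: they have to be found in the camera images.
- red_cup: red glazed espresso cup, open on top, 60 high, 60 wide at the rim, nearly straight-sided (56 wide at 12 up), foot 44 wide, wall 4; small loop handle on its +y side, reaching 54 from the axis, 13 to 51 up. 0.12 to 0.22 kg. Origin at the centre of the underside, z up the axis. Loose; starts upright on the worktop, handle any way
- red_saucer: red glazed round saucer, 116 across and 15 high at the rim, with a flat inner floor 6 above its underside and about 70 across, on which the cup stands. Origin at the centre of the underside, z up. Loose, about 0.22 kg; starts empty and flat on the worktop
- blue_cup: blue glazed espresso cup, open on top, 60 high, 60 wide at the rim, nearly straight-sided (56 wide at 12 up), foot 44 wide, wall 4; small loop handle on its +y side, reaching 54 from the axis, 13 to 51 up. 0.12 to 0.22 kg. Origin at the centre of the underside, z up the axis. Loose; starts upright on the worktop, handle any way
- blue_saucer: blue glazed round saucer, 116 across and 15 high at the rim, with a flat inner floor 6 above its underside and about 70 across, on which the cup stands. Origin at the centre of the underside, z up. Loose, about 0.22 kg; starts empty and flat on the worktop
- yellow_cup: yellow glazed espresso cup, open on top, 60 high, 60 wide at the rim, nearly straight-sided (56 wide at 12 up), foot 44 wide, wall 4; small loop handle on its +y side, reaching 54 from the axis, 13 to 51 up. 0.12 to 0.22 kg. Origin at the centre of the underside, z up the axis. Loose; starts upright on the worktop, handle any way
- yellow_saucer: yellow glazed round saucer, 116 across and 15 high at the rim, with a flat inner floor 6 above its underside and about 70 across, on which the cup stands. Origin at the centre of the underside, z up. Loose, about 0.22 kg; starts empty and flat on the worktop
- white_cup: white glazed espresso cup, open on top, 60 high, 60 wide at the rim, nearly straight-sided (56 wide at 12 up), foot 44 wide, wall 4; small loop handle on its +y side, reaching 54 from the axis, 13 to 51 up. 0.12 to 0.22 kg. Origin at the centre of the underside, z up the axis. Loose; starts upright on the worktop, handle any way
- white_saucer: white glazed round saucer, 116 across and 15 high at the rim, with a flat inner floor 6 above its underside and about 70 across, on which the cup stands. Origin at the centre of the underside, z up. Loose, about 0.22 kg; starts empty and flat on the worktop
- sugar_jar: bystander: round green glass sugar jar with a cork-coloured cap, 66 across, 85 high, upright. Origin at the centre of its underside, z up. Loose; to be left alone
- pepper_mill: bystander: turned dark wooden pepper mill, 54 across at the foot, 122 high, upright. Origin at the centre of its underside, z up. Loose; to be left alone
Mind the look-alikes: they are no part of the job. What is shaped like the blue_cup but pink or turquoise is not meant.

How it is judged:
At the end, for the whole second after the job is handed in: Each cup stands upright (4.5 deg) on the floor of the saucer of its colour, within 12 mm of its centre (origins 3-10 mm apart in height), all at rest; saucers flat (3.4 deg), within 30 mm of their starts; jar and mill upright, within 20 mm of theirs (horizontal distance between red_cup and red_saucer below 0.012 m and z of red_cup in the frame of red_saucer between 0.003 and 0.01 m and angle between each of red_cup, blue_cup, yellow_cup, white_cup's own z axis and vertical below 0.08 rad and angle between each of red_saucer, blue_saucer, yellow_saucer, white_saucer's own z axis and vertical below 0.06 rad and linear speed of each of red_cup, red_saucer, blue_cup, blue_saucer, yellow_cup, yellow_saucer, white_cup, white_saucer below 0.02 m/s and angular speed of each of red_cup, blue_cup, yellow_cup, white_cup below 0.2 rad/s and distance of each of red_saucer, blue_saucer, yellow_saucer, white_saucer from where it was at the start of the episode below 0.03 m and horizontal distance between blue_cup and blue_saucer below 0.012 m and z of blue_cup in the frame of blue_saucer between 0.003 and 0.01 m and horizontal distance between yellow_cup and yellow_saucer below 0.012 m and z of yellow_cup in the frame of yellow_saucer between 0.003 and 0.01 m and horizontal distance between white_cup and white_saucer below 0.012 m and z of white_cup in the frame of white_saucer between 0.003 and 0.01 m and distance of each of sugar_jar, pepper_mill from where it was at the start of the episode below 0.02 m and angle between each of sugar_jar, pepper_mill's own z axis and vertical below 0.1 rad); the robot touches nothing.
It fails at once if a cup is tipped over (past 40 degrees) (angle between any of red_cup, blue_cup, yellow_cup, white_cup's own z axis and vertical above 0.7 rad).
It fails at once if a cup falls or is thrown (faster than 0.6 m/s, as after a fall of 2 cm, while the fingers do not hold it) ((linear speed of red_cup above 0.6 m/s and contact force between the fingers and red_cup below 0.1 N) or (linear speed of blue_cup above 0.6 m/s and contact force between the fingers and blue_cup below 0.1 N) or (linear speed of yellow_cup above 0.6 m/s and contact force between the fingers and yellow_cup below 0.1 N) or (linear speed of white_cup above 0.6 m/s and contact force between the fingers and white_cup below 0.1 N)).
It fails at once if a saucer is pushed more than 30 mm from its place (distance of any of red_saucer, blue_saucer, yellow_saucer, white_saucer from where it was at the start of the episode above 0.03 m).
It fails at once if the sugar jar is moved more than 20 mm or tipped (distance of sugar_jar from where it was at the start of the episode above 0.02 m or angle between sugar_jar's own z axis and vertical above 0.3 rad).
It fails at once if the pepper mill is moved more than 20 mm or tipped (distance of pepper_mill from where it was at the start of the episode above 0.02 m or angle between pepper_mill's own z axis and vertical above 0.3 rad).
It also fails if it takes over 112 s, if anything falls off the work surface, if the arm or the gripper's body presses on something with over 40 N, if the wrist force passes 120 N, or if a joint passes its speed limit or range.

ROBOT

A 6-joint arm with a two-finger parallel gripper is mounted at the origin on the work surface. World frame = base frame: x ahead of the robot, y to its left, z up, the work surface at z = 0. Lengths are in m, angles in rad, forces in N, time in s.
With the tool pointing down it reaches from about 0.225 to 0.875 m from the base axis. Payload 3.4 kg.
Tool frame: the origin (TCP) lies on the centre line of the jaws, within the pads' length; the fingertips stand 19 mm ahead of it and the grasp point (between the pads) is the TCP (nose_length is the distance from the TCP to the fingertips, in m); z points along the fingers, y is the direction in which the jaws open and shut (so a half turn about z gives the same grasp; the last joint's range is limited). The gripper opens to 85 mm and grips with 20 to 120 N. Pads are 22 mm wide; open, the fingers measure 114 mm over their backs; the gripper's body (76 mm by 85 mm) begins 54 mm behind the grasp point. The pads swing forward as they close: fully open they stand 13 mm farther back than shut.
Start: joints at [-1.329, 0.276, 1.505, -0, 1.361, -0.121], TCP at [0.204, -0.538, 0.219] pointing down, gripper open.
Joint ranges: [-2.89, 2.89], [-0.75, 2.08], [0.22, 2.7], [-1.18, 4.32], [0.11, 2.71], [-2.7, 2.7]. Speed limits (rad/s): [2.57, 2.57, 3.14, 3.14, 3.14, 3.14].

INTERFACE

Orientations are given as a unit quaternion [w, x, y, z].
In Python, from rig import * gives the robot as it stands.
- The arm moves only by the shell command python3 -m jog 'ROWS' [OPENING] [FORCE]. ROWS is JSON, one flat list of numbers, 6 for each row, row after row: the shift along the tool's x, y, z in mm, then the turn, a rotation vector about the tool's x, y, z in degrees. In form: [tx, ty, tz, wx, wy, wz, tx, ty, tz, wx, wy, wz, ...]. A call has 1 to 10 rows; each row is the pose to reach, as a shift and turn from the pose commanded when the call began, along the tool's axes at that moment; what a row does not reach only later rows make up. A row lasts 1/8 s, in which the tool goes at most 62.5 mm and 10.7 degrees, less where a joint would pass 70% of its speed; a pose out of reach is approached as far as the arm can. A call with a gripper value outside its range is refused whole. OPENING is the closure, from 0 (fully open) to 1 (shut), set as the call begins (- or left out, the last holds). The fingers move at their own pace and stop on an object; FORCE is the grip in N (left out, the last holds). Time passes only in rows, so rows that repeat a pose let the fingers close. It gives the time, the measured TCP pose, the force and the opening at its end, in the units of the state.
- get_state(): the state, without advancing time (a new reading comes with each control period).
- get_image(name): name is "scene" or "top" or "wrist"; returns a dict with "frame" (420x560x3 uint8, red, green, blue), "camera_matrix" (3x3 intrinsics, pixels), "rvec" (rotation vector, rad) and "tvec" (3), from world to camera coordinates, as OpenCV has them. Camera axes: x right, y down, z forward; pixel columns grow to the right and rows downward; lengths in m; the calibration is good to about 2 mm. A picture is of the moment at which its call begins. There is no depth.
- sign_off(): hands the job in, once; it reports no verdict.
The state is a dict: "clock": time; "qpos": joint angles; "qd": joint speeds; "effort": joint torques, N m; "position": TCP position; "ee_rot": TCP orientation; "contact_force": force on the tool from outside, world axes, zero at the start; "moment": the same for the moment, N m; "width": finger opening in m.
Only numpy, scipy, OpenCV 4.12 (cv2) and the standard library are available. Lean on these libraries where they do the work, as an engineer would, in place of code of your own. Each camera call takes 0.05 s, during which the arm holds its last target.

## Working session

There is one attempt and no reset: what is moved stays moved. The work goes in short steps, Python scripts to look and compute and a shell command to move; the robot and the scene stay as the last step left them, time stands still between calls to the robot, and variables do not carry over. Pictures are saved under pics/ and viewed, and the job is handed in when it is done.

```bash
ls; mkdir -p pics; python3 - <<'E'
from rig import *
import cv2,numpy as np
s=get_state();print(s)
for n in("scene","top","wrist"):
    d=get_image(n);cv2.imwrite(f"pics/{n}0.png",d["frame"][:,:,::-1]);print(n,d["camera_matrix"],d["rvec"],d["tvec"])
E
```

```text
pics
{'clock': 0.0, 'qpos': array([-1.32899617e+00,  2.76593180e-01,  1.50613357e+00,  4.01260007e-05,
        1.36069889e+00, -1.20995772e-01]), 'qd': array([-0.00030476,  0.00109099, -0.00135611, -0.00116686,  0.00023256,
       -0.00174665]), 'effort': array([ 1.22421985e-03, -4.16770399e+01, -2.45805198e+01, -3.23861950e-04,
        1.07572952e-02,  3.07354824e-06]), 'position': array([ 0.20394004, -0.53703021,  0.21784059]), 'ee_rot': array([-9.16004699e-04,  9.83592799e-01,  1.80400567e-01, -3.57422523e-05]), 'contact_force': array([ 0.6380307 , -0.68380445, -0.5401217 ]), 'moment': array([-0.01254309, -0.01222874,  0.03702231]), 'width': 0.08523827728514648}
scene [[464.79445069   0.         268.04619953]
 [  0.         464.79445069 212.26099781]
 [  0.           0.           1.        ]] [ 0.97702389  2.60095344 -0.88200045] [ 0.39092813 -0.24530054  1.68744542]
top [[435.43112234   0.         282.47227763]
 [  0.         435.43112234 205.87854701]
 [  0.           0.           1.        ]] [ 2.1796222  -2.19337821  0.11663756] [0.00453721 0.51402561 1.02264593]
wrist [[308.17716587   0.         273.56207349]
 [  0.         308.17716587 209.30122149]
 [  0.           0.           1.        ]] [-2.34908544  1.61953174  0.27692615] [-0.5728424  -0.04340704  0.38248355]
```

View pics/scene0.png

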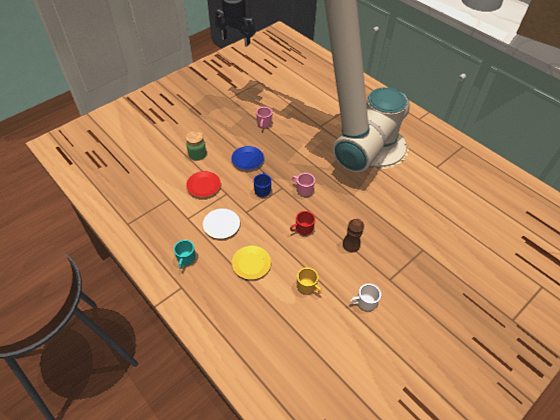

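View pics/top0.png

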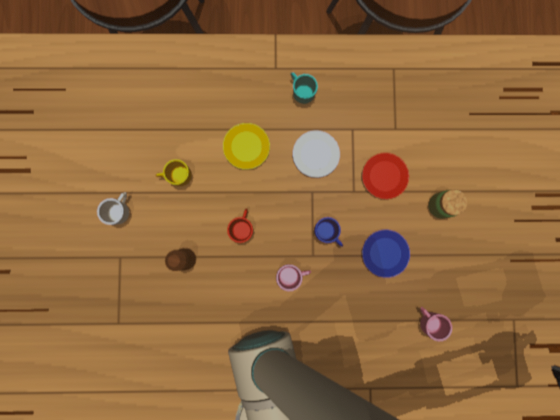

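View pics/wrist0.png

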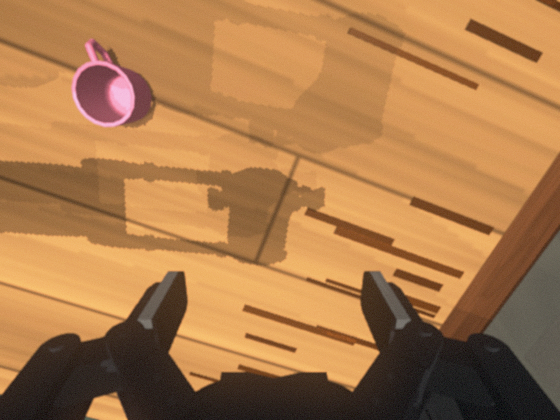

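The top view shows these candidates:
- **Cups wanted:** red (240,230), blue (327,230), yellow (176,173), white (112,212).
- **Saucers:** yellow (246,146), white (316,154), red (385,176), blue (386,253).
- **Look-alikes, not meant:** turquoise (305,87), pink (289,278), pink (437,326).
- **Bystanders:** mill (180,260), jar (450,204).

Next I'll measure the positions.

```bash
cat > h.py <<'E'
from rig import *
import cv2,numpy as np
from scipy.optimize import least_squares
def cam(d):
    R=cv2.Rodrigues(np.array(d["rvec"]))[0];t=np.array(d["tvec"]).ravel();return np.array(d["camera_matrix"]),R,t,-R.T@t
def ray(d,px,z):
    K,R,t,C=cam(d);px=np.atleast_2d(px).astype(float)
    v=(R.T@np.linalg.inv(K)@np.c_[px,np.ones(len(px))].T).T
    return (C+v*((z-C[2])/v[:,2])[:,None])[:,:2]
def proj(d,P):
    return cv2.projectPoints(np.atleast_2d(P).astype(float),np.array(d["rvec"]),np.array(d["tvec"]),np.array(d["camera_matrix"]),None)[0].reshape(-1,2)
def mask(fr,c):
    h=cv2.cvtColor(fr,cv2.COLOR_RGB2HSV);H,S,V=[h[...,i].astype(int) for i in range(3)]
    m={"red":((H<5)|(H>174))&(S>190)&(V>70),"blue":(H>108)&(H<130)&(S>130)&(V>30),
       "yellow":(H>22)&(H<33)&(S>200)&(V>70),"white":(S<45)&(V>110)}[c]
    return m.astype(np.uint8)*255
def blob(d,c,px,r=45):
    m=mask(d["frame"],c);w=np.zeros_like(m);cv2.circle(w,tuple(int(a) for a in px),r,255,-1)
    m&=w;n,l,st,_=cv2.connectedComponentsWithStats(m)
    k=1+np.argmax(st[1:,4]);m=(l==k).astype(np.uint8)*255
    cs=cv2.findContours(m,cv2.RETR_EXTERNAL,cv2.CHAIN_APPROX_NONE)[0]
    return m,max(cs,key=cv2.contourArea).reshape(-1,2)
def circ(P,r,c0=None):
    c0=P.mean(0) if c0 is None else c0
    s=least_squares(lambda c:np.hypot(*(P-c).T)-r,c0,loss="cauchy",f_scale=.0015)
    e=np.hypot(*(P-s.x).T)-r
    return s.x,np.median(abs(e))
E
python3 - <<'E'
from h import *
d=get_image("top");print("C",cam(d)[3])
C=cam(d)[3][:2]
cups=dict(red=(240,230),blue=(327,230),yellow=(176,173),white=(112,212))
sau=dict(yellow=(246,146),white=(316,154),red=(385,176),blue=(386,253))
im=d["frame"][:,:,::-1].copy()
for c in cups:
    m,cn=blob(d,c,cups[c],30);P=ray(d,cn,.06)
    c0,e0=circ(P,.030)
    u=(c0-C)/np.linalg.norm(c0-C)
    sel=(P-c0)@u>-.005; near=np.hypot(*(P-c0).T)<.036
    c1,e=circ(P[sel&near],.030,c0)
    # handle at z~.032
    far=ray(d,cn,.032);k=np.hypot(*(far-c1).T).argmax();hd=far[k]-c1
    print(c,"cup",c0.round(4),c1.round(4),e.round(4),"handle deg",np.degrees(np.arctan2(hd[1],hd[0])).round(),np.linalg.norm(hd).round(3))
    cv2.polylines(im,[cn.reshape(-1,1,2)],True,(0,255,0),1)
    for z,r in((.06,.03),(0,.022)):
        a=np.linspace(0,6.28,40);q=proj(d,np.c_[c1[0]+r*np.cos(a),c1[1]+r*np.sin(a),0*a+z])
        cv2.polylines(im,[q.astype(int).reshape(-1,1,2)],True,(255,0,255),1)
    m,cn=blob(d,c,sau[c],45);P=ray(d,cn,.015);s,e=circ(P,.058);P2=cv2.minEnclosingCircle(P.astype(np.float32))
    print(c,"saucer",s.round(4),e.round(4),np.array(P2[0]).round(4),round(P2[1],4))
cv2.imwrite("pics/fit.png",cv2.resize(im[60:300,80:480],None,fx=2,fy=2))
# bystanders / lookalikes, rough
for n,p,z in(("mill",(183,258),.12),("jar",(454,202),.085),("turq",(305,87),.06),("pink1",(289,278),.06),("pink2",(437,326),.06)):print(n,ray(d,p,z).round(3))
E
```

```text
C [0.42364325 0.02238073 1.06304898]
red cup [0.4424 0.0955] [0.4576 0.0846] 0.0028 handle deg 103.0 0.035
red saucer [ 0.5836 -0.252 ] 0.0038 [ 0.5877 -0.2496] 0.0557
blue cup [ 0.4417 -0.095 ] [ 0.4589 -0.0836] 0.0022 handle deg -108.0 0.036
blue saucer [ 0.4043 -0.2451] 0.0035 [ 0.3993 -0.2461] 0.0552
yellow cup [0.5899 0.25  ] [0.5892 0.2484] 0.0008 handle deg 88.0 0.051
yellow saucer [0.6622 0.0921] 0.003 [0.6628 0.0896] 0.0568
white cup [0.5013 0.3972] [0.501  0.3965] 0.0007 handle deg -19.0 0.047
white saucer [ 0.6428 -0.0814] 0.0014 [ 0.6428 -0.0815] 0.0583
mill [[0.395 0.217]]
jar [[ 0.515 -0.388]]
turq [[ 0.793 -0.053]]
pink1 [[ 0.346 -0.012]]
pink2 [[ 0.235 -0.347]]
```

View pics/fit.png

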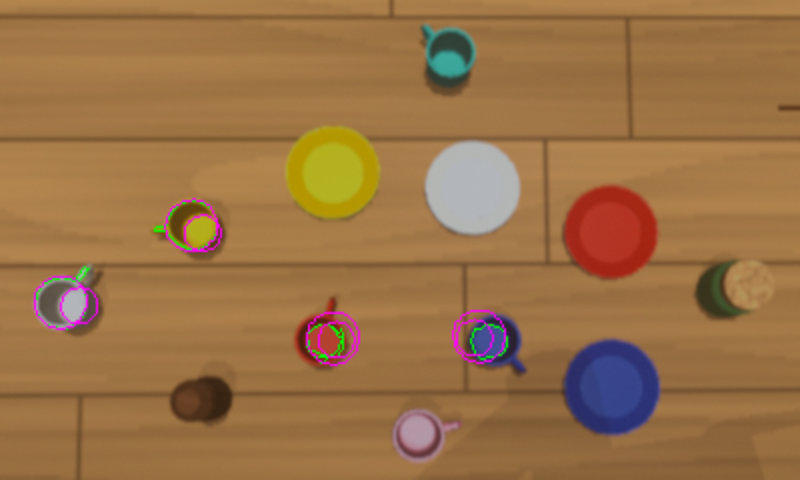

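The masks miss the dark glaze on the red and blue items, so I'll check the pixel values and loosen the thresholds.

```bash
python3 - <<'E'
from h import *
d=get_image("top");h=cv2.cvtColor(d["frame"],cv2.COLOR_RGB2HSV)
for n,p in dict(red_in=(240,230),red_wall=(231,226),rsau=(365,176),rsfl=(385,176),blue_wall=(336,234),bsau=(366,253),bh=(340,244),ysau=(226,146),yin=(170,172),wood=(210,230),shadow=(245,238),sh2=(402,270)).items():print(n,h[p[1],p[0]],h[p[1]+2,p[0]+2])
E
python3 - <<'E'
s=open('h.py').read()
s=s.replace('((H<5)|(H>174))&(S>190)&(V>70)','((H<6)|(H>172))&(S>170)&(V>50)').replace('(H>108)&(H<130)&(S>130)&(V>30)','(H>105)&(H<135)&(S>90)&(V>20)').replace('(H>22)&(H<33)&(S>200)&(V>70)','(H>20)&(H<35)&(S>195)&(V>50)')
open('h.py','w').write(s)
E
cat > loc.py <<'E'
from h import *
d=get_image("top")
C=cam(d)[3][:2]
cups=dict(red=(240,230),blue=(327,230),yellow=(176,173),white=(112,212))
sau=dict(yellow=(246,146),white=(316,154),red=(385,176),blue=(386,253))
im=d["frame"][:,:,::-1].copy()
def dr(c,z,r,col=(255,0,255)):
    a=np.linspace(0,6.28,40);q=proj(d,np.c_[c[0]+r*np.cos(a),c[1]+r*np.sin(a),0*a+z])
    cv2.polylines(im,[(q*8).astype(int).reshape(-1,1,2)],True,col,1,shift=3)
for c in cups:
    m,cn=blob(d,c,cups[c],30)
    mo=cv2.morphologyEx(cv2.drawContours(m.copy(),[cn],-1,255,-1),cv2.MORPH_OPEN,cv2.getStructuringElement(cv2.MORPH_ELLIPSE,(11,11)))
    co=max(cv2.findContours(mo,cv2.RETR_EXTERNAL,cv2.CHAIN_APPROX_NONE)[0],key=len).reshape(-1,2)
    P=ray(d,co,.06);c1,e=circ(P,.0295)
    u=(c1-C)/np.linalg.norm(c1-C);sel=(P-c1)@u>-.003
    c1,e=circ(P[sel],.0295,c1)
    far=ray(d,cn,.032);k=np.hypot(*(far-c1).T).argmax();hd=far[k]-c1
    print(c,"cup",c1.round(4),e.round(4),"handle deg",np.degrees(np.arctan2(hd[1],hd[0])).round(),np.linalg.norm(hd).round(3))
    dr(c1,.06,.03);dr(c1,0,.022)
    m,cn=blob(d,c,sau[c],45);P=ray(d,cn,.015);s,e=circ(P,.0575)
    print(c,"saucer",s.round(4),e.round(4));dr(s,.015,.058,(0,255,0))
cv2.imwrite("pics/fit2.png",cv2.resize(im[60:300,80:480],None,fx=2,fy=2,interpolation=cv2.INTER_NEAREST))
E
python3 loc.py
```

```text
red_in [  4 187 179] [  4 187 179]
red_wall [  9 196  74] [  4 208 147]
rsau [  3 216 162] [  3 216 162]
rsfl [  4 204 180] [  3 205 179]
blue_wall [144  76  47] [129  81 119]
bsau [119 153 105] [119 154 104]
bh [119 149 106] [ 6 82 99]
ysau [ 25 255 179] [ 25 255 179]
yin [ 20 226  98] [ 26 237 173]
wood [ 16 146 161] [ 16 149 156]
shadow [  4 208 135] [  7 186 144]
sh2 [121 118 123] [ 15 145 144]
red cup [0.4482 0.0873] 0.0028 handle deg 1.0 0.056
red saucer [ 0.5854 -0.2517] 0.0022
blue cup [ 0.4537 -0.0988] 0.0007 handle deg -132.0 0.051
blue saucer [ 0.3978 -0.2463] 0.0021
yellow cup [0.5901 0.2489] 0.0005 handle deg 89.0 0.053
yellow saucer [0.6632 0.0888] 0.0019
white cup [0.5012 0.397 ] 0.0006 handle deg -20.0 0.047
white saucer [ 0.6428 -0.0814] 0.0009
```

View pics/fit2.png

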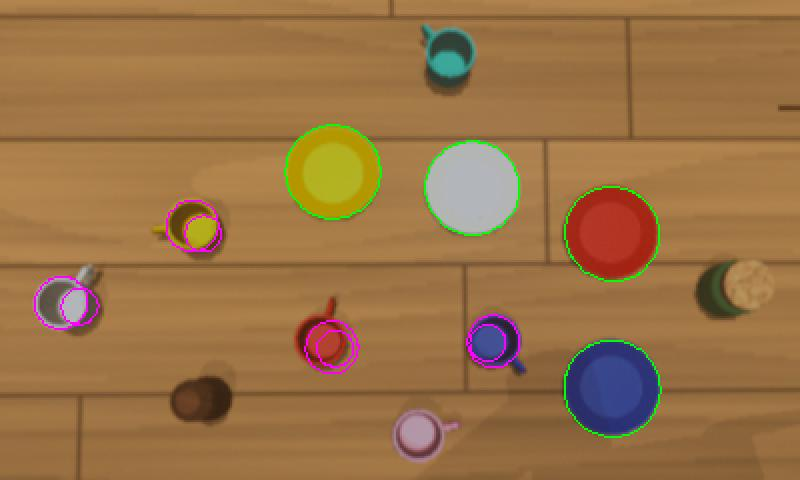

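The blue, yellow and white cups and the saucers now fit well. Next I'll refine the red cup, the handle directions, and the saucer centres with a free radius.

```bash
sed -i 's/((H<6)|(H>172))&(S>170)&(V>50)/((H<12)|(H>172))\&(S>180)\&(V>40)/' h.py
cat >> loc.py <<'E'
print("free radius saucers")
for c in sau:
    m,cn=blob(d,c,sau[c],45);P=ray(d,cn,.015).astype(np.float32);(e,ax,_)=cv2.fitEllipse(P);print(c,np.array(e).round(4),np.array(ax).round(4))
for n,p in dict(white=(123,196),red=(246,212),blue=(340,244),yellow=(159,177)).items():print(n,"handle pt",ray(d,p,.032).round(3))
cv2.imwrite("pics/fit3.png",cv2.resize(im[190:260,90:350],None,fx=3,fy=3,interpolation=cv2.INTER_NEAREST))
E
python3 loc.py
python3 - <<'E'
from h import *
d=get_image("scene");im=d["frame"][:,:,::-1]
# verify saucers and cups by 2nd view
for c,p in dict(red=(204,184),blue=(248,158),yellow=(252,263),white=(222,224)).items():
    m,cn=blob(d,c,p,32);P=ray(d,cn,.015).astype(np.float32);(e,ax,_)=cv2.fitEllipse(P);print(c,np.array(e).round(4),np.array(ax).round(4))
cv2.imwrite("pics/sc.png",cv2.resize(im[140:320,230:400],None,fx=3,fy=3))
E
```

```text
red cup [0.456  0.0997] 0.0007 handle deg -13.0 0.052
red saucer [ 0.5878 -0.2506] 0.0017
blue cup [ 0.4537 -0.0988] 0.0007 handle deg -132.0 0.051
blue saucer [ 0.3977 -0.2466] 0.0021
yellow cup [0.5904 0.249 ] 0.0006 handle deg 89.0 0.053
yellow saucer [0.6628 0.0887] 0.002
white cup [0.5011 0.397 ] 0.0007 handle deg -20.0 0.048
white saucer [ 0.6428 -0.0814] 0.0009
free radius saucers
yellow [0.6627 0.0894] [0.1103 0.1117]
white [ 0.6428 -0.0814] [0.1131 0.1137]
red [ 0.5878 -0.2503] [0.1112 0.1123]
blue [ 0.3992 -0.2462] [0.11   0.1113]
white handle pt [[0.539 0.379]]
red handle pt [[0.499 0.088]]
blue handle pt [[ 0.422 -0.134]]
yellow handle pt [[0.584 0.295]]
red [ 0.589  -0.2506] [0.1103 0.1107]
blue [ 0.4007 -0.2463] [0.1097 0.111 ]Traceback (most recent call last):
  File "<stdin>", line 5, in <module>
  File "h.py", line 20, in blob
    k=1+np.argmax(st[1:,4]);m=(l==k).astype(np.uint8)*255
        ~~~~~~~~~^^^^^^^^^^
    return _wrapfunc(a, 'argmax', axis=axis, out=out, **kwds)
    return bound(*args, **kwds)
ValueError: attempt to get argmax of an empty sequence
```

View pics/fit3.png

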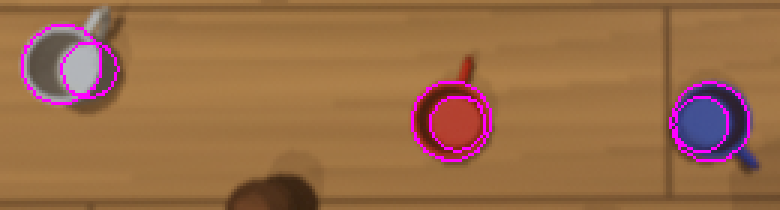

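The fits now agree with the second camera to about 1.5 mm. The crop shows the red, blue and white cups with handles. I chose them by colour; the pinks and the turquoise are elsewhere. I'll start with the red cup.

```bash
cat > to.py <<'E'
import sys
from rig import *
import numpy as np
from scipy.spatial.transform import Rotation as Ro
x,y,z,psi=map(float,sys.argv[1:5])
s=get_state();q=np.array(s["ee_rot"]);R=Ro.from_quat(q,scalar_first=True)
ya=R.as_matrix()[:,1];cur=np.degrees(np.arctan2(ya[1],ya[0]))
p=np.radians(psi);Y=np.array([np.cos(p),np.sin(p),0]);Z=np.array([0,0,-1.]);X=np.cross(Y,Z)
T=Ro.from_matrix(np.c_[X,Y,Z])
print("t",s["clock"],"pos",np.round(s["position"],4),"psi",cur.round(1),"w",round(s["width"],4),"F",np.round(s["contact_force"],1))
print("shift mm",(1000*(R.as_matrix().T@(np.array([x,y,z])-s["position"]))).round(1),"turn",np.degrees((R.inv()*T).as_rotvec()).round(1))
E
python3 to.py .456 .0997 .2 -104
```

```text
t 0.4 pos [ 0.204  -0.5375  0.2186] psi -69.2 w 0.0855 F [0.6 0.5 0.4]
shift mm [ 461.7 -506.3   18.7] turn [-0.   0.  34.8]
```

```bash
python3 -m jog '[30,-33,2,0,0,4, 72,-79,4,0,0,8, 114,-125,6,0,0,12, 156,-171,8,0,0,16, 198,-217,10,0,0,20, 240,-263,12,0,0,24, 282,-309,14,0,0,28, 324,-355,16,0,0,32, 366,-401,18,0,0,35, 400,-439,18.7,0,0,34.8]'; python3 to.py .456 .0997 .1 -104
```

```text
clock: 1.65
position: [0.4228, 0.0171, 0.2003]
ee_rot: [-0.0, 0.993, -0.121, 0.001]
contact_force: [0.7, -0.8, 0.6]
width: 0.0855
t 1.65 pos [0.4228 0.0171 0.2003] psi -104.0 w 0.0855 F [ 0.7 -0.8  0.6]
shift mm [ 12.2 -88.2 100.3] turn [-0.  -0.1  0. ]
```

```bash
python3 -m jog '[6,-40,20,0,0,0, 12,-80,50,0,0,0, 12,-88,80,0,0,0, 12,-88,100,0,0,0, 12,-88,100,0,0,0]' 0 40; python3 to.py .456 .0997 .04 -104; python3 - <<'E'
from h import *
d=get_image("wrist");cv2.imwrite("pics/w1.png",d["frame"][:,:,::-1])
E
```

```text
clock: 2.28
position: [0.4539, 0.0974, 0.0987]
ee_rot: [0.0, 0.993, -0.122, -0.002]
contact_force: [-0.8, 0.7, 0.3]
width: 0.0854
t 2.275 pos [0.4539 0.0974 0.0987] psi -104.0 w 0.0854 F [-0.8  0.7  0.3]
shift mm [ 1.7 -2.8 58.7] turn [0.1 0.2 0. ]
```

View pics/w1.png

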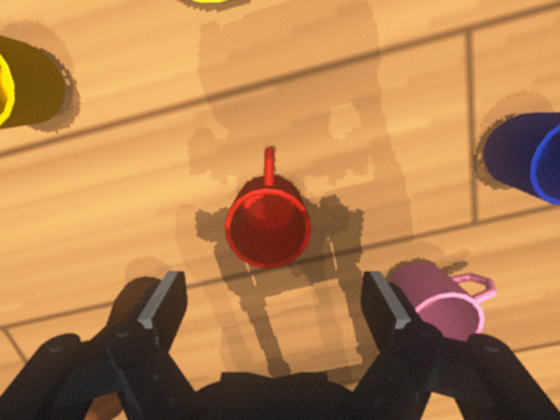

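The wrist view shows the red cup at (268,228), centred between the jaws (173 to 372), with its handle straight away from the camera. I'll measure the rim from this view as a check.

```bash
cat > wr.py <<'E'
import sys
from h import *
c=sys.argv[1];px=tuple(map(int,sys.argv[2:4]));z=float(sys.argv[4]) if len(sys.argv)>4 else .06
d=get_image("wrist");m,cn=blob(d,c,px,60);P=ray(d,cn,z)
C=cam(d)[3][:2]
r=circ(P,.030);u=(C-r[0])/np.linalg.norm(C-r[0])
for _ in range(3):
    s=(P-r[0])@u>-.005;r=circ(P[s],.030,r[0])
s=get_state();print(c,"rim",r[0].round(4),r[1].round(4),"tcp",np.round(s["position"],4),"t",s["clock"])
E
python3 wr.py red 268 228
```

```text
red rim [0.4628 0.1003] 0.002 tcp [0.4557 0.0972 0.1006] t 2.375
```

```bash
python3 - <<'E'
from h import *
d=get_image("wrist");im=d["frame"][:,:,::-1].copy();print(cam(d)[3])
a=np.linspace(0,6.28,60)
for c,col in(((.456,.0997),(0,255,0)),((.4628,.1003),(255,0,255))):
  for z,r in((.06,.03),(0,.022)):
    q=proj(d,np.c_[c[0]+r*np.cos(a),c[1]+r*np.sin(a),0*a+z]);cv2.polylines(im,[q.astype(int).reshape(-1,1,2)],True,col,1)
m,cn=blob(d,"red",(268,228),60);cv2.polylines(im,[cn.reshape(-1,1,2)],True,(255,255,0),1)
cv2.imwrite("pics/w2.png",cv2.resize(im[130:290,190:350],None,fx=4,fy=4)[:600])
E
```

```text
[0.53787183 0.0779123  0.25695834]
```

View pics/w2.png

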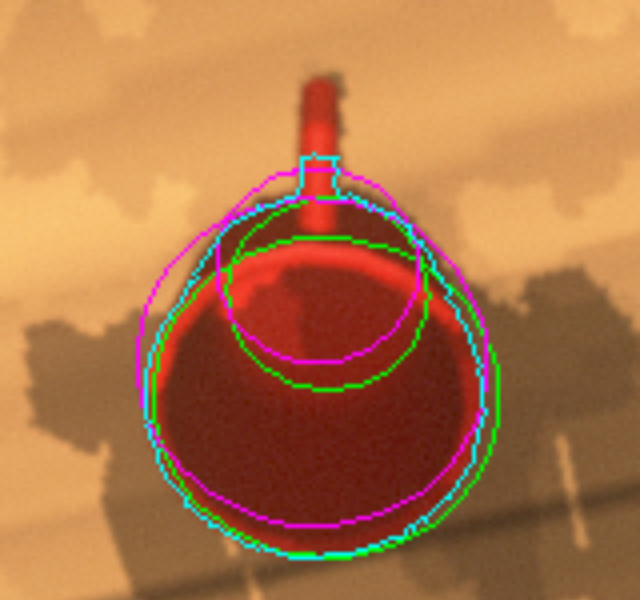

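The green circle, from the top-camera estimate, matches the rim to about 1 mm. The pink one came from a wrong side selection in my script. I'll descend and grip.

```bash
sed -i 's/u>-.005/u<.005/' wr.py; python3 -m jog '[0,0,20,0,0,0, 0,0,40,0,0,0, 0,0,60,0,0,0, 0,0,60,0,0,0]' 0 40; python3 -m jog '[0,0,0,0,0,0, 0,0,0,0,0,0, 0,0,0,0,0,0, 0,0,0,0,0,0, 0,0,0,0,0,0, 0,0,0,0,0,0, 0,0,0,0,0,0, 0,0,0,0,0,0]' 1 40; python3 to.py .456 .0997 .04 -104
```

```text
clock: 2.92
position: [0.4548, 0.097, 0.0399]
ee_rot: [0.0, 0.992, -0.122, -0.001]
contact_force: [0.5, 0.2, 0.5]
width: 0.0855
clock: 3.92
position: [0.4551, 0.0973, 0.0398]
ee_rot: [0.0, 0.993, -0.122, -0.0]
contact_force: [-0.1, -0.5, -1.3]
width: 0.0045
t 3.925 pos [0.4551 0.0973 0.0398] psi -104.0 w 0.0045 F [-0.1 -0.5 -1.3]
shift mm [ 0.3 -2.6 -0.2] turn [ 0.  0. -0.]
```

```bash
python3 - <<'E'
from h import *
d=get_image("wrist");cv2.imwrite("pics/w3.png",d["frame"][:,:,::-1])
d=get_image("scene");cv2.imwrite("pics/s3.png",cv2.resize(d["frame"][90:300,200:400,::-1],None,fx=3,fy=2.8))
E
```

```text
(no output)
```

View pics/w3.png

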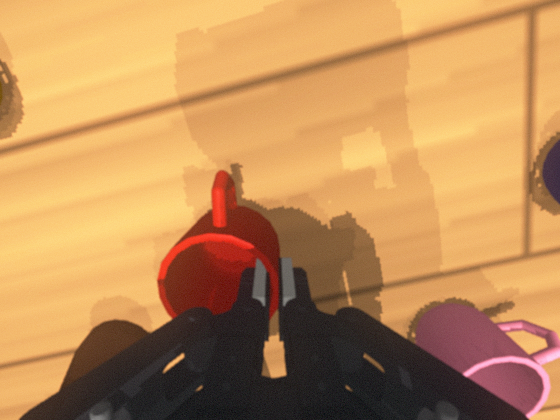

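View pics/s3.png

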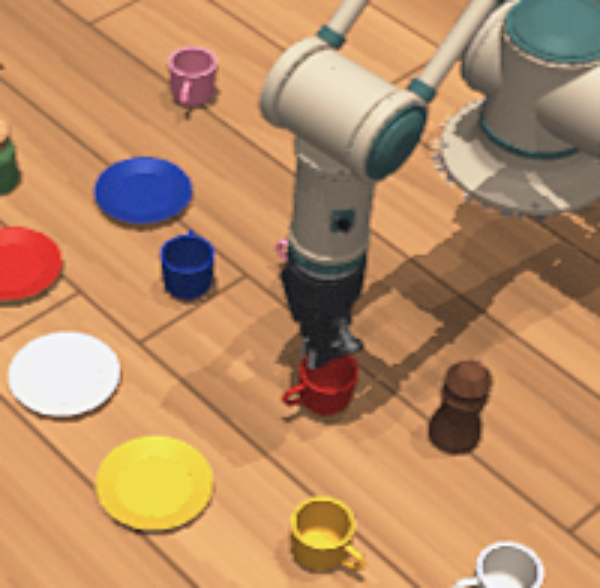

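```bash
python3 - <<'E'
from h import *
d=get_image("wrist");cv2.imwrite("pics/w4.png",cv2.resize(d["frame"][150:350,130:380,::-1],None,fx=3,fy=3,interpolation=cv2.INTER_CUBIC)[:600,:750])
d=get_image("top");cv2.imwrite("pics/t4.png",cv2.resize(d["frame"][160:300,150:350,::-1],None,fx=4,fy=4,interpolation=cv2.INTER_CUBIC))
d=get_image("scene");cv2.imwrite("pics/s4.png",cv2.resize(d["frame"][180:260,260:360,::-1],None,fx=7,fy=7,interpolation=cv2.INTER_CUBIC))
E
```

```text
(no output)
```

View pics/w4.png

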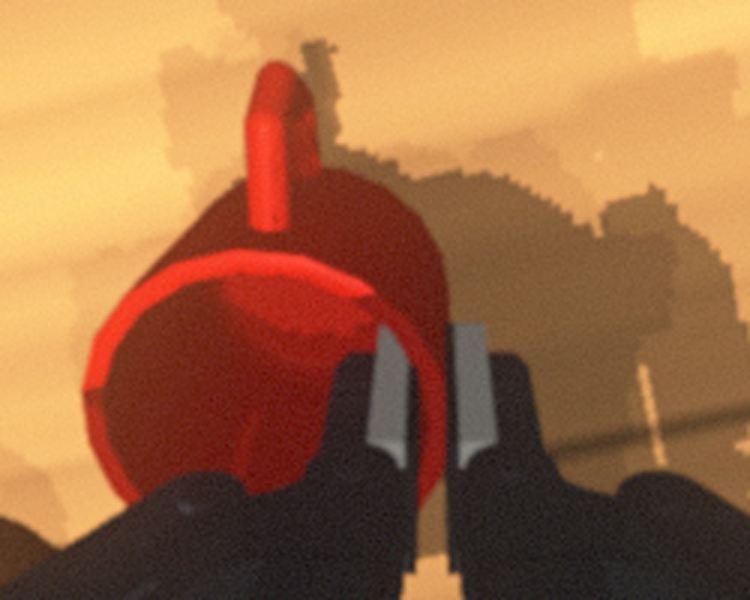

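View pics/t4.png

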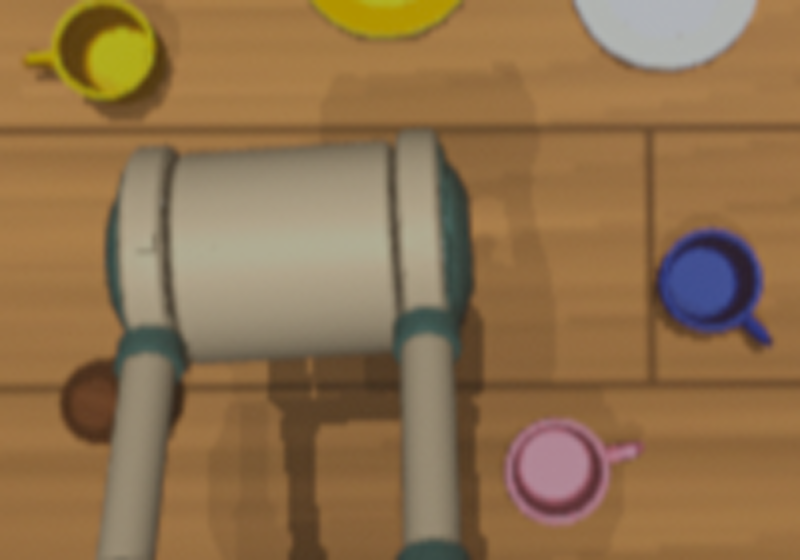

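View pics/s4.png

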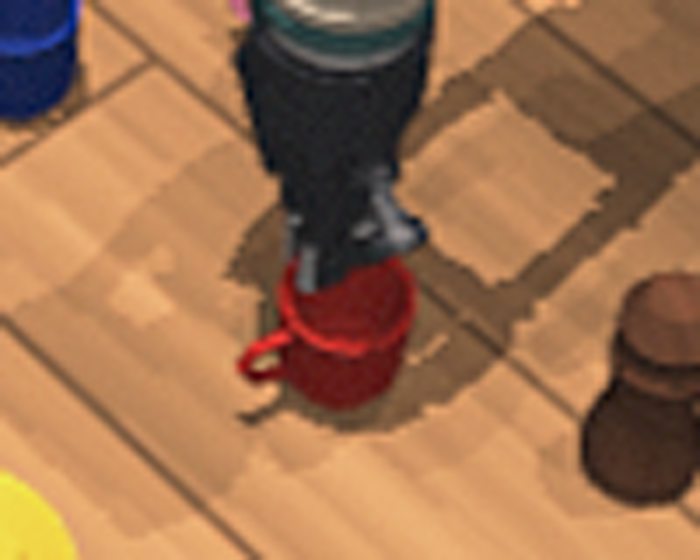

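The left finger has ended up inside the cup and the wall is pinched between the pads (opening 4.5 mm). The cup is upright but has shifted about 28 mm towards +y. It's an odd way to have closed, but a wall pinch can still be a sound grip. I'll lift it a little and check.

```bash
python3 -m jog '[0,0,-3,0,0,0, 0,0,-7,0,0,0, 0,0,-12,0,0,0, 0,0,-18,0,0,0, 0,0,-24,0,0,0, 0,0,-30,0,0,0, 0,0,-30,0,0,0]'; python3 - <<'E'
from h import *
d=get_image("wrist");a=cv2.resize(d["frame"][150:350,130:380,::-1],None,fx=2,fy=2)
d=get_image("scene");b=cv2.resize(d["frame"][160:260,260:360,::-1],None,fx=4,fy=4)
cv2.imwrite("pics/c5.png",np.hstack([a[:400],b[:400,:300]]))
E
```

```text
clock: 5.05
position: [0.4556, 0.0973, 0.0706]
ee_rot: [-0.0, 0.993, -0.122, 0.001]
contact_force: [-0.3, 0.2, -0.9]
width: 0.0042
```

View pics/c5.png

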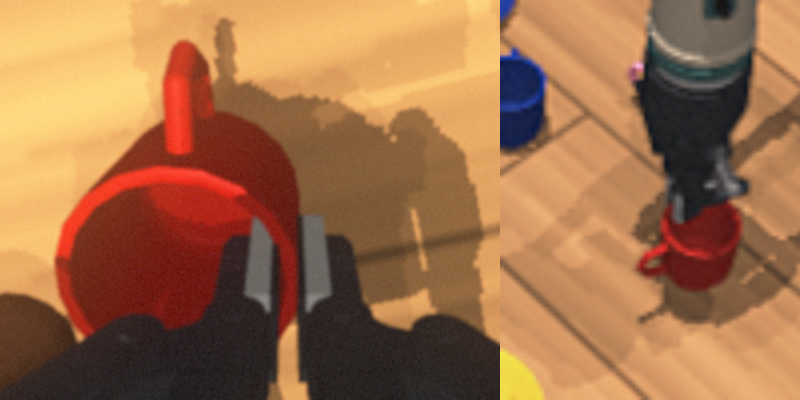

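The cup lifted cleanly and hangs upright from the wall pinch. I'll measure its centre relative to the TCP.

```bash
cat > rim.py <<'E'
import sys
from h import *
c=sys.argv[1];px=tuple(map(int,sys.argv[2:4]));z=float(sys.argv[4])
d=get_image("wrist");m,cn=blob(d,c,px,90);P=ray(d,cn,z);C=cam(d)[3][:2]
from scipy.spatial.transform import Rotation as Ro
s=get_state();M=Ro.from_quat(s["ee_rot"],scalar_first=True).as_matrix()[:2,:2];t=np.array(s["position"][:2])
r=circ(P,.030);X=M[:,0]
for _ in range(5):
    sel=((P-r[0])@X<.0)&(np.hypot(*(P-r[0]).T)<.033);r=circ(P[sel],.030,r[0])
print("rim",r[0].round(4),r[1].round(4),sel.sum(),"rel tool xy mm",(1000*M.T@(r[0]-t)).round(1))
im=d["frame"][:,:,::-1].copy();a=np.linspace(0,6.28,60)
for zz,rr in((z,.03),(z-.06,.022)):
    q=proj(d,np.c_[r[0][0]+rr*np.cos(a),r[0][1]+rr*np.sin(a),0*a+zz]);cv2.polylines(im,[q.astype(int).reshape(-1,1,2)],True,(255,255,0),1)
cv2.polylines(im,[cn.reshape(-1,1,2)],True,(0,255,0),1)
cv2.imwrite(sys.argv[5],cv2.resize(im[140:360,120:400],None,fx=2.5,fy=2.5))
E
python3 rim.py red 220 275 .0905 pics/r1.png
```

```text
rim [0.4729 0.1235] 0.0023 178 rel tool xy mm [ 11.  -29.8]
```

View pics/r1.png

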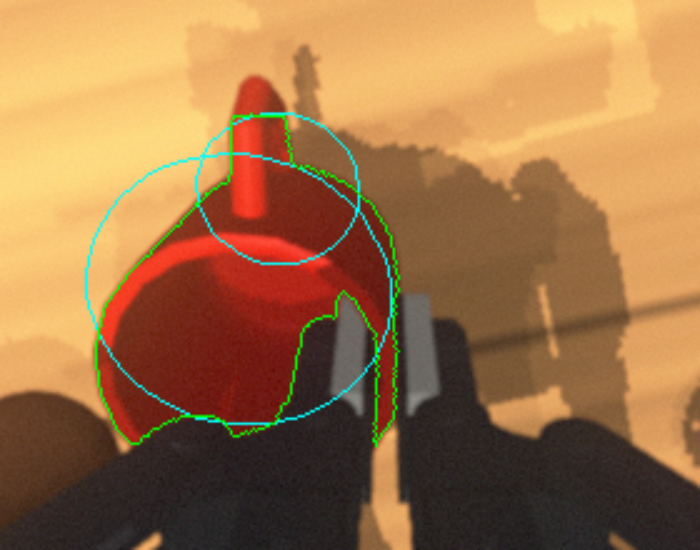

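```bash
cat > pts.py <<'E'
import sys,json
from h import *
from scipy.spatial.transform import Rotation as Ro
# pts from crop offset/scale -> circle r=30 at z
pts=np.array(json.loads(sys.argv[1]),float).reshape(-1,2);z=float(sys.argv[2]);out=sys.argv[3];cam_=sys.argv[4] if len(sys.argv)>4 else "wrist"
d=get_image(cam_);P=ray(d,pts/2.5+[120,140],z);r=circ(P,.0298)
s=get_state();M=Ro.from_quat(s["ee_rot"],scalar_first=True).as_matrix()[:2,:2];t=np.array(s["position"][:2])
print(r[0].round(4),r[1].round(4),"rel tool",(1000*M.T@(r[0]-t)).round(1), "resid",(1000*(np.hypot(*(P-r[0]).T)-.0298)).round(1))
im=d["frame"][:,:,::-1].copy();a=np.linspace(0,6.28,60)
for zz,rr in((z,.03),(z-.06,.022)):
    q=proj(d,np.c_[r[0][0]+rr*np.cos(a),r[0][1]+rr*np.sin(a),0*a+zz]);cv2.polylines(im,[q.astype(int).reshape(-1,1,2)],True,(255,255,0),1)
cv2.imwrite(out,cv2.resize(im[140:360,120:400],None,fx=2.5,fy=2.5))
E
python3 pts.py '[97,345,104,310,190,241,245,235,300,243,108,405,130,443,396,400]' .0905 pics/r2.png
```

```text
[0.4573 0.1276] 0.0002 rel tool [ -5.1 -30. ] resid [-0.1  0.2 -0.1  0.   1.   0.2  1.4  2.5]
```

View pics/r2.png

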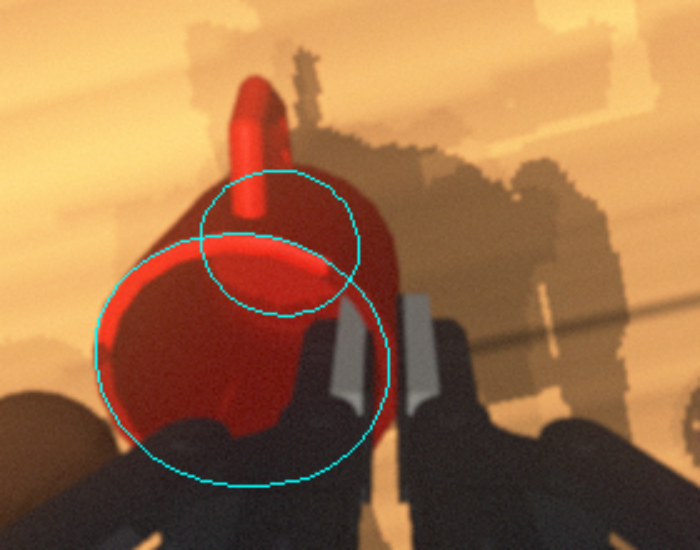

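```bash
for z in .0905 .093 .096 .099; do python3 pts.py '[97,345,104,310,190,241,245,235,300,243,108,405,130,443,396,400]' $z pics/r_$z.png; done; python3 to.py .57 -.22 .17 -104
```

```text
[0.4572 0.1275] 0.0002 rel tool [ -5.1 -29.9] resid [-0.1  0.2 -0.1  0.   1.   0.2  1.4  2.4]
[0.4581 0.1262] 0.0002 rel tool [ -3.9 -28.8] resid [-0.   0.4 -0.  -0.1  0.6  0.   0.9  1.2]
[0.4593 0.1248] 0.0003 rel tool [ -2.5 -27.8] resid [-0.1  0.3 -0.  -0.3  0.3 -0.4  0.3 -0.1]
[0.4605 0.1234] 0.0003 rel tool [ -1.  -26.7] resid [-0.2  0.3 -0.1 -0.4 -0.1 -0.7 -0.3 -1.3]
t 5.45 pos [0.4551 0.0972 0.0698] psi -104.0 w 0.0041 F [ 0.6  0.6 -0.5]
shift mm [ 188.3  280.  -100.2] turn [ 0.  0. -0.]
```

```bash
python3 to.py .584 -.278 .17 -104; python3 -m jog '[0,0,-25,0,0,0, 4,6,-50,0,0,0, 14,22,-75,0,0,0, 30,48,-90,0,0,0, 50,80,-100,0,0,0, 72,114,-100,0,0,0, 94,148,-100,0,0,0, 116,183,-100,0,0,0, 138,218,-100,0,0,0, 155,246,-100,0,0,0]'; python3 to.py .584 -.278 .17 -104
```

```text
t 5.45 pos [0.4551 0.0972 0.0698] psi -104.0 w 0.0041 F [ 0.6  0.6 -0.5]
shift mm [ 215.9  332.9 -100.2] turn [ 0.  0. -0.]
clock: 6.7
position: [0.5463, -0.1807, 0.1696]
ee_rot: [0.0, 0.992, -0.122, -0.0]
contact_force: [0.1, -0.5, -0.2]
width: 0.0042
t 6.7 pos [ 0.5463 -0.1807  0.1696] psi -104.1 w 0.0042 F [ 0.1 -0.5 -0.2]
shift mm [60.2 85.3 -0.4] turn [ 0.   0.  -0.1]
```

```bash
python3 -m jog '[18,25,0,0,0,0, 38,54,10,0,0,0, 52,74,30,0,0,0, 58,83,55,0,0,0, 60,85,80,0,0,0, 60,85,90,0,0,0, 60,85,90,0,0,0]'; python3 to.py .584 -.278 .05 -104; cat > view.py <<'E'
import sys
from h import *
# name px0 py0 w h scale...
o=[]
a=sys.argv[2:]
for i in range(0,len(a),5):
    n=a[i];x,y,w,h=map(int,a[i+1:i+5]);d=get_image(n);o.append(cv2.resize(d["frame"][y:y+h,x:x+w,::-1],(400,int(400*h/w)),interpolation=cv2.INTER_CUBIC))
H=min(p.shape[0] for p in o);cv2.imwrite(sys.argv[1],np.hstack([p[:H] for p in o]))
E
python3 view.py pics/v6.png scene 150 130 130 120 wrist 130 150 260 240
```

```text
clock: 7.58
position: [0.5832, -0.2755, 0.0793]
ee_rot: [-0.0, 0.993, -0.122, -0.001]
contact_force: [0.8, 1.3, -1.2]
width: 0.004
t 7.575 pos [ 0.5832 -0.2755  0.0793] psi -104.0 w 0.004 F [ 0.8  1.3 -1.2]
shift mm [ 1.4  2.2 29.3] turn [-0.   0.1 -0. ]
```

View pics/v6.png

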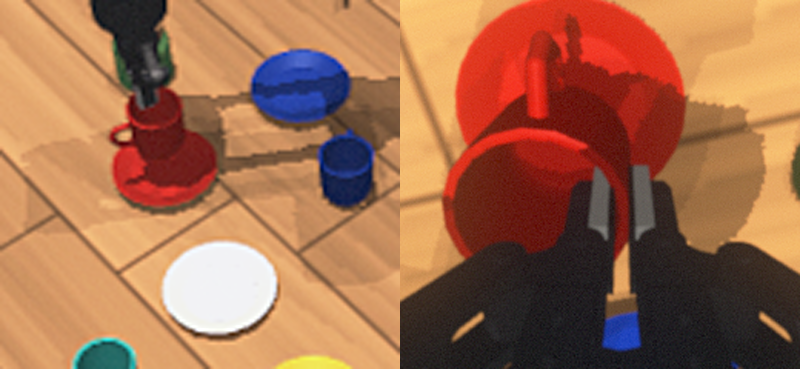

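```bash
cat > ov.py <<'E'
import sys
from h import *
from scipy.spatial.transform import Rotation as Ro
# out tx ty below saux sauy
out=sys.argv[1];tx,ty,b,sx,sy=map(float,sys.argv[2:7])
s=get_state();M=Ro.from_quat(s["ee_rot"],scalar_first=True).as_matrix();p=np.array(s["position"]);c=p+M@np.array([tx,ty,b])/1000
print("cup est",c.round(4),"minus saucer mm",((c[:2]-[sx,sy])*1000).round(1))
a=np.linspace(0,6.28,80);o=[]
for n in("scene","wrist"):
    d=get_image(n);im=cv2.resize(d["frame"][:,:,::-1],None,fx=4,fy=4,interpolation=cv2.INTER_CUBIC)
    for q,z,r,col in((c,c[2]+.06,.03,(255,255,0)),(c,c[2],.022,(255,255,0)),((sx,sy),.015,.058,(0,255,0))):
        w=proj(d,np.c_[q[0]+r*np.cos(a),q[1]+r*np.sin(a),0*a+z]);cv2.polylines(im,[(w*4+2).astype(int).reshape(-1,1,2)],True,col,1)
    u=proj(d,[sx,sy,.04])[0]*4
    k=220 if n=="scene" else 600
    u=np.clip(u,k,[2240-k,1680-k]).astype(int);o.append(cv2.resize(im[u[1]-k:u[1]+k,u[0]-k:u[0]+k],(400,400)))
cv2.imwrite(out,np.hstack(o))
E
python3 ov.py pics/o1.png -2.5 -27.8 34 .588 -.2505
```

```text
cup est [ 0.5885 -0.2485  0.0469] minus saucer mm [0.5 2. ]
```

View pics/o1.png

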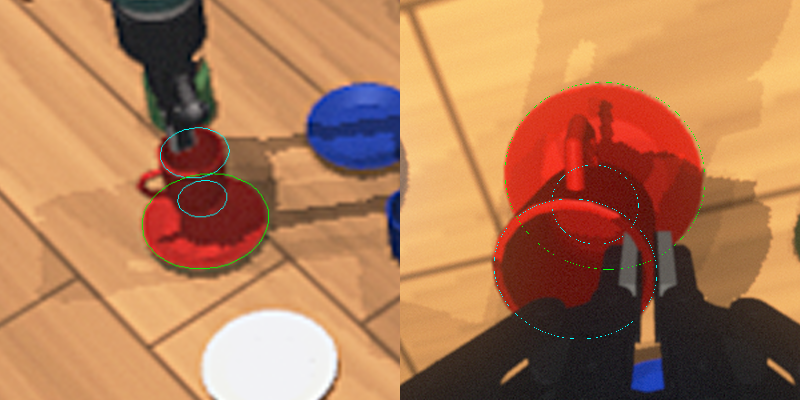

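The predicted outline matches the cup and saucer in both views, so I'll lower it while watching the force.

```bash
python3 -m jog '[0,1,8,0,0,0, 0,2,16,0,0,0, 0,2,22,0,0,0, 0,2,27,0,0,0, 0,2,30,0,0,0, 0,2,30,0,0,0]'; python3 -m jog '[0,0,1,0,0,0, 0,0,2,0,0,0, 0,0,3,0,0,0,0,0,3,0,0,0]';python3 -m jog '[0,0,1,0,0,0, 0,0,2,0,0,0, 0,0,2,0,0,0]'
```

```text
clock: 8.52
position: [0.5831, -0.2779, 0.0497]
ee_rot: [-0.0, 0.993, -0.122, -0.0]
contact_force: [0.2, 0.8, -1.6]
width: 0.004
clock: 9.02
position: [0.5831, -0.2779, 0.047]
ee_rot: [0.0, 0.993, -0.122, -0.0]
contact_force: [-0.5, -1.2, -1.1]
width: 0.0047
clock: 9.4
position: [0.5831, -0.2779, 0.0449]
ee_rot: [-0.0, 0.993, -0.122, -0.0]
contact_force: [0.7, 0.4, -1.0]
width: 0.0043
```

```bash
python3 -m jog '[0,0,1,0,0,0, 0,0,2,0,0,0, 0,0,2,0,0,0]';python3 -m jog '[0,0,1,0,0,0, 0,0,1,0,0,0]';python3 -m jog '[0,0,1,0,0,0, 0,0,1,0,0,0]'; python3 view.py pics/v7.png scene 160 130 90 80 wrist 130 150 260 240
```

```text
clock: 9.78
position: [0.5831, -0.2779, 0.0429]
ee_rot: [-0.0, 0.993, -0.122, -0.0]
contact_force: [-0.2, 0.1, -1.0]
width: 0.0042
clock: 10.02
position: [0.5831, -0.2779, 0.0419]
ee_rot: [0.0, 0.993, -0.122, -0.0]
contact_force: [0.5, 0.2, -1.2]
width: 0.0046
clock: 10.28
position: [0.5831, -0.2779, 0.0409]
ee_rot: [0.0, 0.993, -0.122, -0.0]
contact_force: [-0.7, 0.2, -1.9]
width: 0.0042
```

View pics/v7.png

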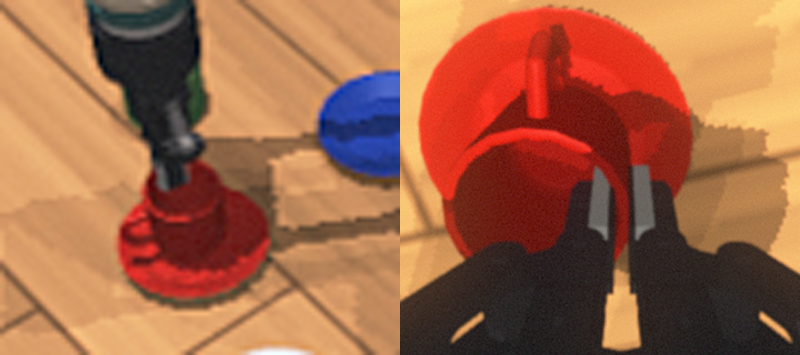

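```bash
python3 -m jog '[0,0,0.5,0,0,0, 0,0,1,0,0,0]';python3 -m jog '[0,0,0.5,0,0,0, 0,0,1,0,0,0]';python3 -m jog '[0,0,0.5,0,0,0, 0,0,1,0,0,0]'
```

```text
clock: 10.62
position: [0.5831, -0.2779, 0.04]
ee_rot: [0.0, 0.993, -0.122, 0.0]
contact_force: [0.9, 0.6, -2.1]
width: 0.0046
clock: 10.88
position: [0.5831, -0.2779, 0.039]
ee_rot: [0.0, 0.993, -0.122, -0.0]
contact_force: [-0.2, -0.1, -1.6]
width: 0.0041
clock: 11.12
position: [0.5831, -0.2779, 0.038]
ee_rot: [0.0, 0.993, -0.122, 0.0]
contact_force: [0.1, 0.3, -1.4]
width: 0.0042
```

```bash
python3 -m jog '[0,0,0.5,0,0,0, 0,0,1,0,0,0]';python3 -m jog '[0,0,0.5,0,0,0, 0,0,1,0,0,0]'; python3 ov.py pics/o2.png -2.5 -27.8 30 .588 -.2505
```

```text
clock: 11.38
position: [0.5832, -0.2782, 0.0372]
ee_rot: [0.0, 0.993, -0.122, 0.0]
contact_force: [-1.1, -1.1, 2.4]
width: 0.0043
clock: 11.62
position: [0.5833, -0.2786, 0.0368]
ee_rot: [0.001, 0.993, -0.122, 0.0]
contact_force: [-1.9, -1.3, 4.9]
width: 0.0041
cup est [ 0.5876 -0.2511  0.0068] minus saucer mm [-0.4 -0.6]
```

View pics/o2.png

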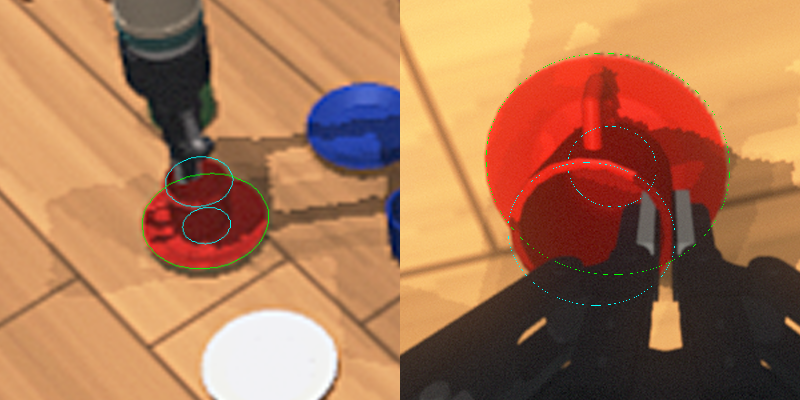

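Contact shows at TCP z 0.037. I'll release gently with a partial opening and look.

```bash
python3 -m jog '[0,0,0,0,0,0, 0,0,0,0,0,0, 0,0,0,0,0,0]' 0.8 20; python3 view.py pics/v8.png scene 160 130 90 80 wrist 130 150 260 240
```

```text
clock: 12.1
position: [0.5831, -0.2777, 0.0357]
ee_rot: [-0.0, 0.993, -0.122, -0.0]
contact_force: [-1.4, 0.5, -0.5]
width: 0.017
```

View pics/v8.png

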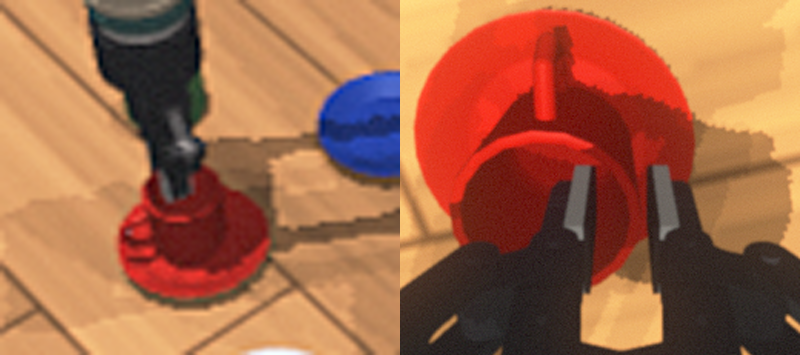

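The cup stands on the saucer with the fingers clear on either side of the wall. I'll rise straight up.

```bash
python3 -m jog '[0,0,-4,0,0,0, 0,0,-12,0,0,0, 0,0,-25,0,0,0, 0,0,-45,0,0,0, 0,0,-75,0,0,0, 0,0,-110,0,0,0, 0,0,-145,0,0,0, 0,0,-165,0,0,0]'; python3 to.py .4537 -.0988 .2 -42;  python3 view.py pics/v9.png scene 160 130 130 120 top 330 120 110 110
```

```text
clock: 13.2
position: [0.584, -0.2784, 0.2046]
ee_rot: [0.001, 0.993, -0.122, 0.002]
contact_force: [0.6, -0.3, -0.1]
width: 0.0172
t 13.2 pos [ 0.584  -0.2784  0.2046] psi -104.0 w 0.0172 F [ 0.6 -0.3 -0.1]
shift mm [-169.9 -142.7    3.7] turn [  0.2  -0.2 -62. ]
```

View pics/v9.png

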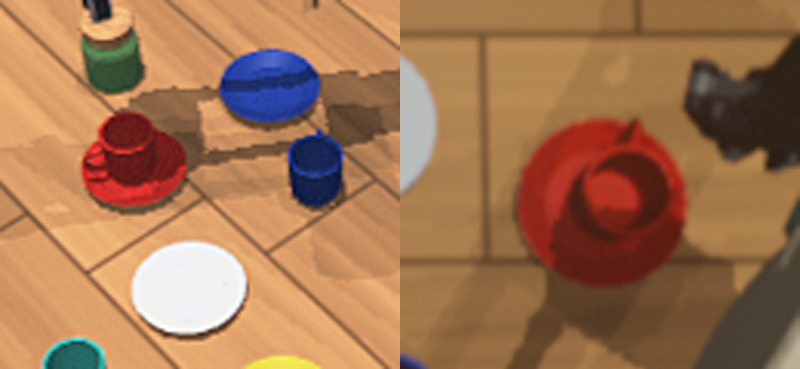

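The red cup stands in its saucer. A deliberate wall pinch works well, so I'll use it for the other cups, entering with the jaws about 23 mm open astride the wall. Blue is next.

```bash
python3 to.py .4603 -.0723 .11 -104; python3 -m jog '[-14,-22,0,0,0,0, -40,-48,0,0,0,0, -68,-75,0,0,0,0, -96,-102,5,0,0,0, -124,-128,20,0,0,0, -148,-150,45,0,0,0, -165,-165,70,0,0,0, -170,-170,94,0,0,0, -170,-170,94,0,0,0]' 0.72 40; python3 to.py .4603 -.0723 .11 -104
```

```text
t 13.3 pos [ 0.5847 -0.2788  0.2052] psi -104.0 w 0.0172 F [ 0.4  0.2 -0.7]
shift mm [-171.4 -170.5   93.6] turn [ 0.1 -0.4 -0. ]
clock: 14.42
position: [0.457, -0.0707, 0.1053]
ee_rot: [-0.0, 0.993, -0.122, -0.003]
contact_force: [0.5, 0.1, 0.1]
width: 0.024
t 14.425 pos [ 0.457  -0.0707  0.1053] psi -104.0 w 0.024 F [0.5 0.1 0.1]
shift mm [ 3.6  0.7 -4.7] turn [-0.   0.3  0. ]
```

```bash
python3 -m jog '[3.5,0.5,-2,0,0,0, 3.5,0.5,-2,0,0,0, 3.5,0.5,-2,0,0,0]'; python3 ov.py pics/o3.png 0 27.3 107 .4537 -.0988; python3 to.py .4603 -.0723 .045 -104
```

```text
clock: 14.8
position: [0.4634, -0.0737, 0.1097]
ee_rot: [0.0, 0.992, -0.122, 0.001]
contact_force: [0.4, -0.2, -0.2]
width: 0.0237
cup est [ 0.4569 -0.1002  0.0027] minus saucer mm [ 3.2 -1.4]
t 14.9 pos [ 0.4629 -0.0734  0.1094] psi -104.0 w 0.024 F [0.9 0.4 0.1]
shift mm [-2.8 -0.4 64.4] turn [ 0. -0. -0.]
```

View pics/o3.png

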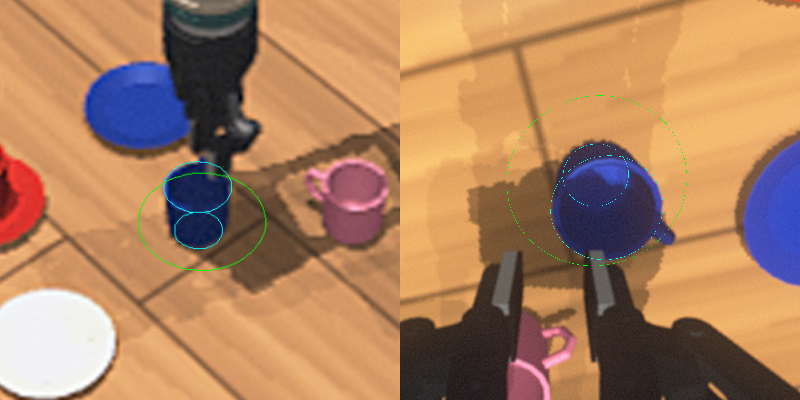

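The blue cup at wrist crop (605,205) matches the estimate. Its left wall at x 552 lies between the pads (512 and 597). I'll descend and pinch.

```bash
python3 -m jog '[-2.8,0,10,0,0,0, -2.8,0,25,0,0,0, -2.8,0,40,0,0,0, -2.8,0,54,0,0,0, -2.8,0,64,0,0,0, -2.8,0,64,0,0,0]'; python3 -m jog '[0,0,0,0,0,0, 0,0,0,0,0,0, 0,0,0,0,0,0, 0,0,0,0,0,0]' 1 40; python3 view.py pics/v10.png scene 230 150 90 80 wrist 130 150 260 240
```

```text
clock: 15.65
position: [0.4592, -0.0723, 0.0441]
ee_rot: [-0.0, 0.993, -0.122, -0.001]
contact_force: [-0.3, -0.3, 1.0]
width: 0.0236
clock: 16.15
position: [0.4603, -0.0726, 0.0453]
ee_rot: [0.0, 0.993, -0.122, 0.001]
contact_force: [0.8, 0.4, 0.6]
width: 0.0023
```

View pics/v10.png

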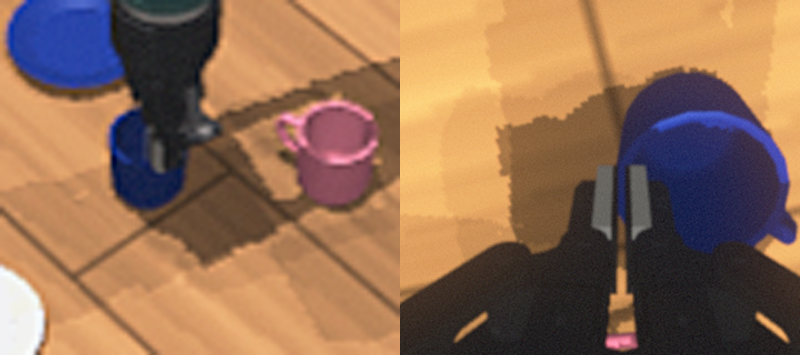

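```bash
python3 -m jog '[0,0,-3,0,0,0, 0,0,-8,0,0,0, 0,0,-16,0,0,0, 0,0,-24,0,0,0, 0,0,-30,0,0,0, 0,0,-30,0,0,0]'; python3 view.py pics/v11.png scene 230 150 90 80 wrist 130 150 260 240
```

```text
clock: 17.0
position: [0.4604, -0.0726, 0.0756]
ee_rot: [0.0, 0.993, -0.122, 0.001]
contact_force: [-0.3, -0.1, -2.1]
width: 0.0018
```

View pics/v11.png

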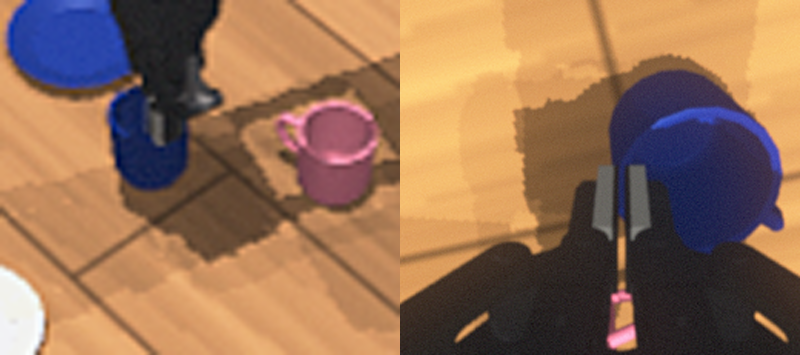

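```bash
python3 to.py .406 -.2198 .09 -104; python3 -m jog '[0,2,-18,0,0,0, 0,12,-30,0,0,0, -2,32,-36,0,0,0, -6,58,-36,0,0,0, -10,84,-36,0,0,0, -13,110,-36,0,0,0, -16,134,-32,0,0,0, -17,150,-24,0,0,0, -17,156,-16,0,0,0, -17,156,-16,0,0,0]'; python3 ov.py pics/o4.png 0 27.3 45 .3995 -.2463;  python3 to.py .406 -.2198 .054 -104
```

```text
t 17.1 pos [ 0.4598 -0.0724  0.075 ] psi -104.0 w 0.0019 F [-0.1 -0.3 -2.5]
shift mm [-16.5 156.  -15. ] turn [ 0.  0. -0.]
clock: 18.35
position: [0.405, -0.2192, 0.0901]
ee_rot: [-0.001, 0.992, -0.122, -0.001]
contact_force: [-0.6, 0.3, -1.8]
width: 0.0019
cup est [ 0.3983 -0.2456  0.045 ] minus saucer mm [-1.2  0.7]
t 18.45 pos [ 0.4057 -0.2191  0.0908] psi -104.0 w 0.0019 F [-0.3  0.  -1.2]
shift mm [ 0.5  0.6 36.8] turn [-0.  0.  0.]
```

View pics/o4.png

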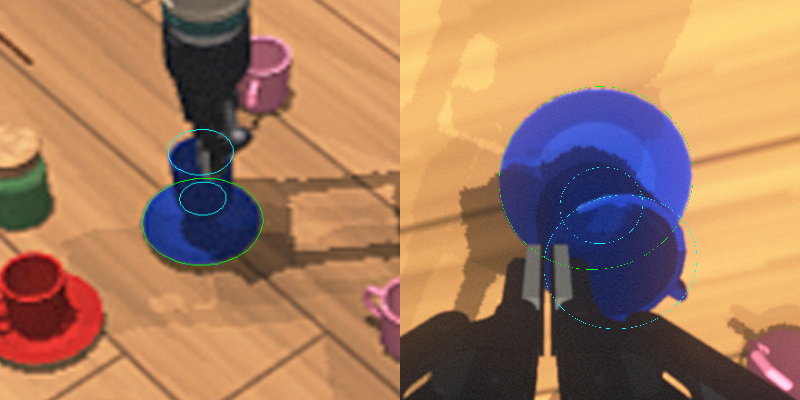

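The prediction matches to within 3–4 mm, and the cup sags slightly. I'll lower it with a 2 mm correction.

```bash
python3 -m jog '[0.5,1,8,0,0,0, 0.5,2.5,16,0,0,0, 0.5,2.5,24,0,0,0, 0.5,2.5,30,0,0,0, 0.5,2.5,33,0,0,0, 0.5,2.5,33,0,0,0]';  python3 -m jog '[0,0,1,0,0,0, 0,0,2,0,0,0, 0,0,2,0,0,0]'; python3 -m jog '[0,0,0.5,0,0,0, 0,0,1,0,0,0]';python3 -m jog '[0,0,0.5,0,0,0, 0,0,1,0,0,0]'
```

```text
clock: 19.2
position: [0.4055, -0.2222, 0.0578]
ee_rot: [-0.0, 0.993, -0.122, -0.0]
contact_force: [-0.9, -0.2, -2.2]
width: 0.0018
clock: 19.58
position: [0.4057, -0.2222, 0.0561]
ee_rot: [0.0, 0.993, -0.122, 0.0]
contact_force: [-0.3, 0.4, -1.1]
width: 0.0021
clock: 19.82
position: [0.4061, -0.222, 0.0554]
ee_rot: [-0.0, 0.992, -0.122, 0.001]
contact_force: [1.1, 3.9, 4.4]
width: 0.0021
clock: 20.08
position: [0.4059, -0.2219, 0.0544]
ee_rot: [-0.0, 0.993, -0.122, 0.0]
contact_force: [1.0, 3.9, 4.0]
width: 0.002
```

```bash
python3 -m jog '[0,0,0.5,0,0,0, 0,0,1,0,0,0]';python3 -m jog '[0,0,0.5,0,0,0, 0,0,1,0,0,0]'; python3 -m jog '[0,0,0.5,0,0,0, 0,0,1,0,0,0]'; python3 view.py pics/v12.png scene 200 130 90 80 wrist 130 150 260 240
```

```text
clock: 20.32
position: [0.4056, -0.2223, 0.053]
ee_rot: [0.0, 0.993, -0.122, 0.0]
contact_force: [1.5, 4.6, 4.5]
width: 0.0018
clock: 20.58
position: [0.4057, -0.2223, 0.052]
ee_rot: [0.0, 0.993, -0.122, 0.0]
contact_force: [1.8, 3.5, 5.5]
width: 0.002
clock: 20.82
position: [0.4061, -0.2221, 0.0516]
ee_rot: [-0.0, 0.993, -0.122, 0.001]
contact_force: [1.1, 5.7, 12.3]
width: 0.0018
```

View pics/v12.png

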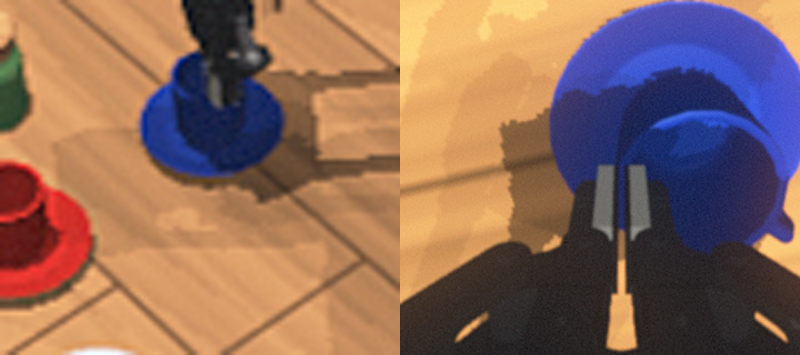

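The cup has levelled out on the saucer floor. I'll release it and rise.

```bash
python3 -m jog '[0,0,0,0,0,0, 0,0,0,0,0,0, 0,0,0,0,0,0]' 0.78 20; python3 view.py pics/v13.png scene 200 130 90 80 wrist 130 150 260 240
```

```text
clock: 21.3
position: [0.4051, -0.2225, 0.0506]
ee_rot: [0.0, 0.993, -0.122, -0.0]
contact_force: [0.4, -0.3, -0.7]
width: 0.0191
```

View pics/v13.png

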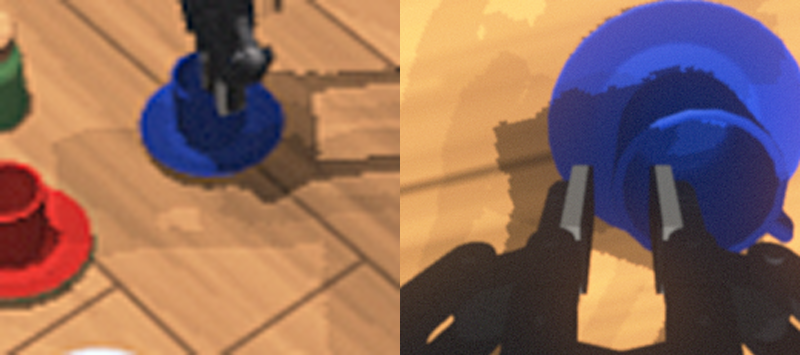

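```bash
python3 -m jog '[0,0,-5,0,0,0, 0,0,-15,0,0,0, 0,0,-30,0,0,0, 0,0,-55,0,0,0, 0,0,-90,0,0,0, 0,0,-125,0,0,0, 0,0,-150,0,0,0, 0,0,-150,0,0,0]'; python3 to.py .5838 .2225 .11 -104
```

```text
clock: 22.4
position: [0.4068, -0.2232, 0.2035]
ee_rot: [0.002, 0.993, -0.122, 0.003]
contact_force: [-0.2, -0.0, -1.4]
width: 0.0189
t 22.4 pos [ 0.4068 -0.2232  0.2035] psi -104.0 w 0.0189 F [-0.2 -0.  -1.4]
shift mm [  63.4 -475.5   92.7] turn [ 0.1 -0.3 -0. ]
```

```bash
python3 -m jog '[4,-30,0,0,0,0, 11,-85,0,0,0,0, 18,-140,0,0,0,0, 26,-195,0,0,0,0, 33,-250,0,0,0,0, 40,-305,0,0,0,0, 48,-360,0,0,0,0, 55,-410,10,0,0,0, 60,-450,30,0,0,0, 63,-470,55,0,0,0]' 0.72 60; python3 to.py .5838 .2225 .11 -104
```

```text
clock: 23.65
position: [0.5806, 0.2207, 0.1443]
ee_rot: [-0.0, 0.993, -0.121, -0.0]
contact_force: [0.3, 0.5, -0.2]
width: 0.0238
t 23.65 pos [0.5806 0.2207 0.1443] psi -103.9 w 0.0238 F [ 0.3  0.5 -0.2]
shift mm [ 2.7 -2.5 34.2] turn [-0.   0.   0.1]
```

```bash
python3 -m jog '[1,-3,15,0,0,0, 1,-3,34,0,0,0, 1,-3,34,0,0,0, 1,-3,34,0,0,0]'; python3 ov.py pics/o5.png 0 -27.3 110 .5904 .249; python3 to.py .5838 .2225 .045 -104
```

```text
clock: 24.15
position: [0.5823, 0.2205, 0.1125]
ee_rot: [0.0, 0.992, -0.122, 0.0]
contact_force: [-0.4, -0.1, -0.0]
width: 0.0238
cup est [0.589  0.2469 0.0025] minus saucer mm [-1.4 -2.1]
t 24.25 pos [0.5828 0.2208 0.1131] psi -104.0 w 0.0236 F [-0.7  0.2  0.3]
shift mm [ 0.5 -1.8 68.1] turn [-0.  -0.1 -0. ]
```

View pics/o5.png

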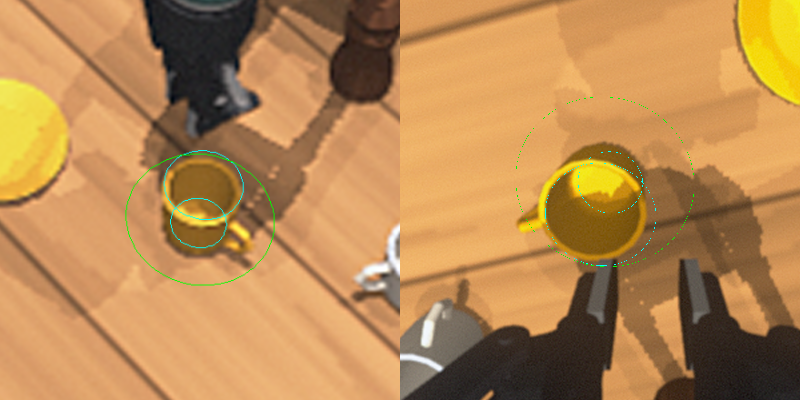

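In the wrist crop the yellow cup's right wall (646) sits about 4 mm left of the prediction, so I'll shift that way, then descend and pinch.

```bash
python3 -m jog '[0.5,-4,10,0,0,0, 0.5,-4,25,0,0,0, 0.5,-4,40,0,0,0, 0.5,-4,56,0,0,0, 0.5,-4,68,0,0,0, 0.5,-4,68,0,0,0]'; python3 -m jog '[0,0,0,0,0,0, 0,0,0,0,0,0, 0,0,0,0,0,0, 0,0,0,0,0,0]' 1 60; python3 -m jog '[0,0,-3,0,0,0, 0,0,-8,0,0,0, 0,0,-16,0,0,0, 0,0,-24,0,0,0, 0,0,-30,0,0,0, 0,0,-30,0,0,0]'; python3 ov.py pics/o6.png 0 -27.3 45 .5904 .249
```

```text
clock: 25.0
position: [0.5827, 0.2247, 0.0424]
ee_rot: [0.001, 0.993, -0.122, -0.001]
contact_force: [0.6, -0.5, 0.1]
width: 0.024
clock: 25.5
position: [0.584, 0.2249, 0.0445]
ee_rot: [-0.0, 0.993, -0.122, 0.001]
contact_force: [0.1, -0.6, 1.6]
width: 0.0011
clock: 26.25
position: [0.5841, 0.2251, 0.0748]
ee_rot: [-0.0, 0.993, -0.122, 0.001]
contact_force: [-0.1, -0.4, -1.7]
width: 0.001
cup est [0.5908 0.2516 0.0298] minus saucer mm [0.4 2.6]
```

View pics/o6.png

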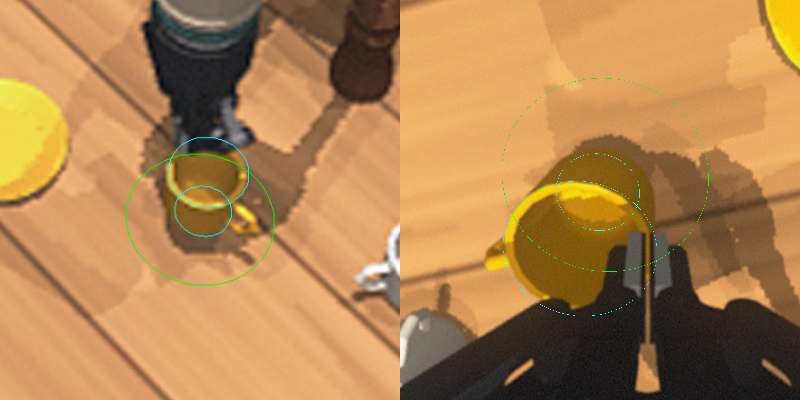

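```bash
python3 to.py .6561 .0627 .09 -104; python3 -m jog '[2,4,-15,0,0,0, 8,12,-26,0,0,0, 20,26,-30,0,0,0, 38,46,-30,0,0,0, 56,68,-30,0,0,0, 74,90,-30,0,0,0, 92,112,-28,0,0,0, 104,130,-22,0,0,0, 109,140,-16,0,0,0, 109,140,-16,0,0,0]'; python3 to.py .6561 .0627 .054 -104
```

```text
t 26.35 pos [0.5835 0.2249 0.074 ] psi -104.0 w 0.0012 F [ 1.3 -1.3 -2.3]
shift mm [109.7 139.8 -16. ] turn [ 0.  0. -0.]
clock: 27.6
position: [0.6547, 0.062, 0.0889]
ee_rot: [0.0, 0.992, -0.123, -0.001]
contact_force: [-0.2, 0.0, -1.2]
width: 0.0014
t 27.6 pos [0.6547 0.062  0.0889] psi -104.1 w 0.0014 F [-0.2  0.  -1.2]
shift mm [ 1.3 -1.1 34.9] turn [ 0.   0.1 -0.1]
```

```bash
python3 ov.py pics/o7.png 0 -27.3 45 .6627 .0892; python3 to.py .6561 .0627 .054 -104; python3 - <<'E'
from h import *
d=get_image("top")
for c,p in dict(red=(385,176),blue=(386,253)).items():
    m,cn=blob(d,c,p,45);P=ray(d,cn,.015).astype(np.float32);(e,ax,_)=cv2.fitEllipse(P);print(c,np.array(e).round(4),np.array(ax).round(4))
im=d["frame"][:,:,::-1];cv2.imwrite("pics/t7.png",cv2.resize(im[120:320,320:450],None,fx=3,fy=3,interpolation=cv2.INTER_CUBIC))
E
```

```text
cup est [0.6612 0.0884 0.0439] minus saucer mm [-1.5 -0.8]
t 27.7 pos [0.6549 0.0633 0.0898] psi -104.0 w 0.0014 F [ 0.1  0.7 -2.2]
shift mm [ 1.3  0.3 35.8] turn [-0.   0.1 -0. ]
red [ 0.5881 -0.2503] [0.111  0.1129]
blue [ 0.3993 -0.2463] [0.1099 0.1115]
```

View pics/o7.png

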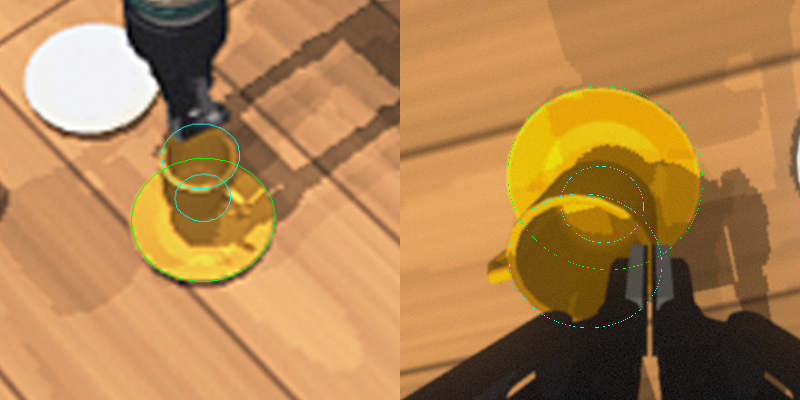

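View pics/t7.png

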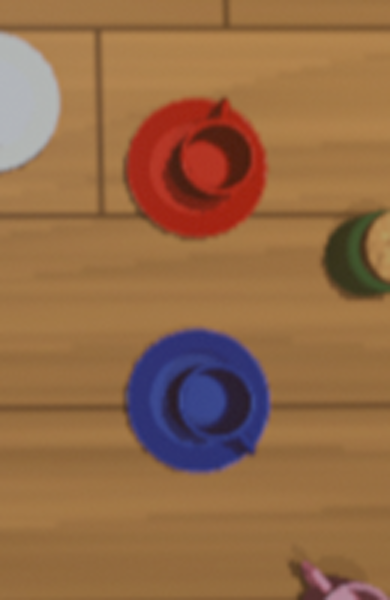

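```bash
cat > chk.py <<'E'
import sys
from h import *
d=get_image("top");im=cv2.resize(d["frame"][:,:,::-1],None,fx=5,fy=5,interpolation=cv2.INTER_CUBIC);a=np.linspace(0,6.28,90);o=[]
S=dict(red=(.588,-.2505),blue=(.3995,-.2463),yellow=(.6627,.0892),white=(.6428,-.0814))
for c in sys.argv[2:]:
    s=S[c]
    for z,r,col in((.066,.03,(255,255,0)),(.015,.058,(0,255,0)),(.066,.018,(255,255,255)),(.066,.042,(255,255,255))):
        w=proj(d,np.c_[s[0]+r*np.cos(a),s[1]+r*np.sin(a),0*a+z]);cv2.polylines(im,[(w*5+2).astype(int).reshape(-1,1,2)],True,col,1)
for c in sys.argv[2:]:
    u=(proj(d,[*S[c],.04])[0]*5).astype(int);o.append(cv2.resize(im[u[1]-180:u[1]+180,u[0]-180:u[0]+180],(390,390)))
cv2.imwrite(sys.argv[1],np.hstack(o))
E
python3 chk.py pics/k1.png red blue
```

```text
(no output)
```

View pics/k1.png

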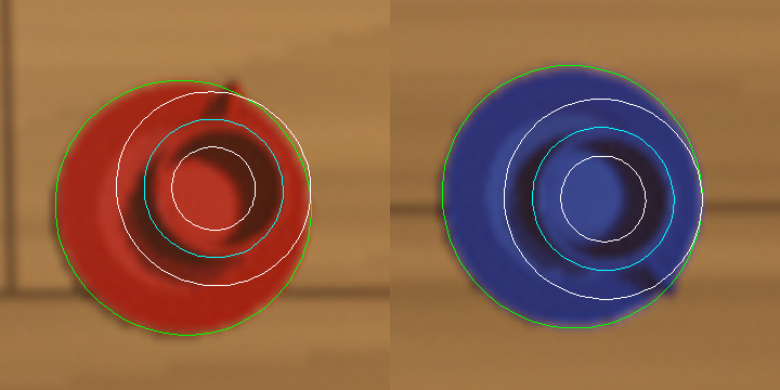

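Red and blue sit within about 3 mm of centre, and both saucers are unmoved. I'll lower yellow.

```bash
python3 -m jog '[1,0,8,0,0,0, 1,-1,16,0,0,0, 1,-1,24,0,0,0, 1,-1,29,0,0,0, 1,-1,32,0,0,0, 1,-1,32,0,0,0]';  python3 -m jog '[0,0,1,0,0,0, 0,0,2,0,0,0, 0,0,2,0,0,0]'; python3 -m jog '[0,0,0.5,0,0,0, 0,0,1,0,0,0]';python3 -m jog '[0,0,0.5,0,0,0, 0,0,1,0,0,0]'
```

```text
clock: 28.55
position: [0.6566, 0.0634, 0.0577]
ee_rot: [0.0, 0.993, -0.122, -0.0]
contact_force: [0.1, 0.0, -2.1]
width: 0.0016
clock: 28.92
position: [0.6567, 0.0634, 0.056]
ee_rot: [0.0, 0.993, -0.122, 0.0]
contact_force: [-0.2, -0.0, -1.9]
width: 0.0014
clock: 29.18
position: [0.6567, 0.0634, 0.055]
ee_rot: [0.0, 0.993, -0.122, 0.0]
contact_force: [0.7, -0.2, -1.9]
width: 0.0015
clock: 29.42
position: [0.6567, 0.0634, 0.0539]
ee_rot: [0.0, 0.993, -0.122, 0.0]
contact_force: [0.1, -0.1, -1.3]
width: 0.001
```

```bash
python3 -m jog '[0,0,0.5,0,0,0, 0,0,1,0,0,0]';python3 -m jog '[0,0,0.5,0,0,0, 0,0,1,0,0,0]'; python3 -m jog '[0,0,0.5,0,0,0, 0,0,1,0,0,0]'
```

```text
clock: 29.68
position: [0.6568, 0.0632, 0.0531]
ee_rot: [0.0, 0.993, -0.122, 0.0]
contact_force: [0.9, -1.3, -0.4]
width: 0.0014
clock: 29.92
position: [0.6569, 0.0631, 0.0523]
ee_rot: [0.0, 0.993, -0.122, 0.0]
contact_force: [-0.8, -1.4, 0.3]
width: 0.0013
clock: 30.18
position: [0.6571, 0.0629, 0.0515]
ee_rot: [0.0, 0.993, -0.122, 0.001]
contact_force: [-1.5, -2.9, 3.9]
width: 0.0018
```

```bash
python3 -m jog '[0,0,0.5,0,0,0, 0,0,1,0,0,0]'; python3 -m jog '[0,0,0,0,0,0, 0,0,0,0,0,0, 0,0,0,0,0,0]' 0.78 20; python3 view.py pics/v14.png scene 210 205 90 80 wrist 130 150 260 240
```

```text
clock: 30.42
position: [0.6574, 0.0626, 0.0508]
ee_rot: [0.001, 0.993, -0.122, 0.001]
contact_force: [-0.7, -3.9, 7.1]
width: 0.001
clock: 30.8
position: [0.6564, 0.064, 0.0495]
ee_rot: [-0.0, 0.993, -0.122, -0.0]
contact_force: [-0.2, -0.1, -0.2]
width: 0.0184
```

View pics/v14.png

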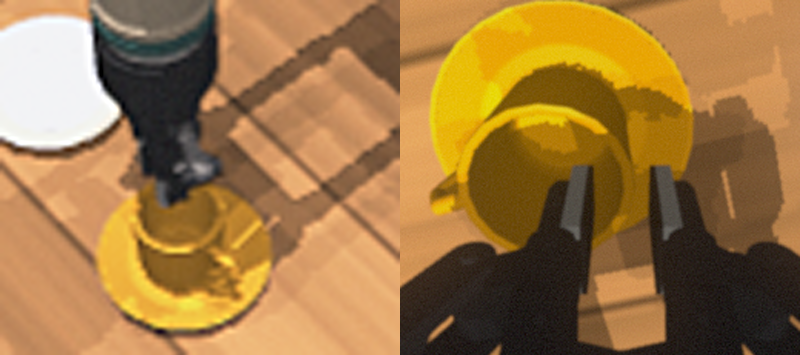

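```bash
python3 -m jog '[0,0,-5,0,0,0, 0,0,-15,0,0,0, 0,0,-30,0,0,0, 0,0,-55,0,0,0, 0,0,-90,0,0,0, 0,0,-120,0,0,0, 0,0,-140,0,0,0, 0,0,-140,0,0,0]'; python3 to.py .4944 .3705 .11 -104
```

```text
clock: 31.9
position: [0.6581, 0.0634, 0.1932]
ee_rot: [-0.0, 0.993, -0.122, 0.003]
contact_force: [0.4, 0.6, -0.1]
width: 0.0189
t 31.9 pos [0.6581 0.0634 0.1932] psi -104.0 w 0.0189 F [ 0.4  0.6 -0.1]
shift mm [-233.7 -258.2   82.2] turn [-0.1 -0.3 -0. ]
```

```bash
python3 -m jog '[-15,-17,0,0,0,0, -45,-50,0,0,0,0, -77,-85,0,0,0,0, -109,-120,0,0,0,0, -141,-155,0,0,0,0, -173,-190,5,0,0,0, -203,-223,20,0,0,0, -226,-249,45,0,0,0, -234,-260,70,0,0,0, -234,-260,82,0,0,0]' 0.72 40; python3 -m jog '[0,0,0,0,0,0,0,0,0,0,0,0]'; python3 ov.py pics/o8.png 0 -27.3 110 .501 .397; python3 to.py .4944 .3705 .045 -104
```

```text
clock: 33.15
position: [0.4894, 0.373, 0.1054]
ee_rot: [0.001, 0.993, -0.121, -0.002]
contact_force: [0.1, -0.5, 0.3]
width: 0.0241
clock: 33.4
position: [0.4934, 0.3721, 0.1087]
ee_rot: [-0.0, 0.992, -0.122, 0.001]
contact_force: [-0.3, 0.3, 0.7]
width: 0.0238
cup est [ 0.5001  0.3986 -0.0013] minus saucer mm [-0.9  1.6]
t 33.5 pos [0.4936 0.3721 0.109 ] psi -104.1 w 0.0238 F [-0.2  0.5  0.3]
shift mm [ 1.1  1.5 64. ] turn [-0.1 -0.1 -0.1]
```

View pics/o8.png

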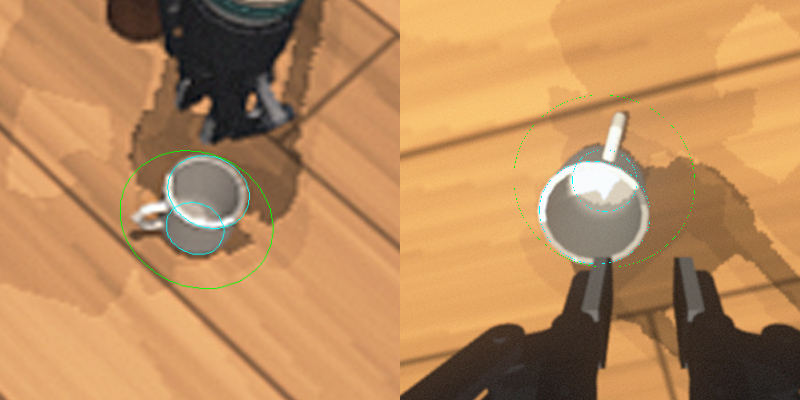

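The white cup matches the prediction, with its wall at 645 midway between the pads (608 and 678). I'll descend and pinch at 30 N.

```bash
python3 -m jog '[0,0,10,0,0,0, 0,0,25,0,0,0, 0,0,40,0,0,0, 0,0,54,0,0,0, 0,0,64,0,0,0, 0,0,64,0,0,0]'; python3 -m jog '[0,0,0,0,0,0, 0,0,0,0,0,0, 0,0,0,0,0,0, 0,0,0,0,0,0]' 1 40; python3 -m jog '[0,0,-3,0,0,0, 0,0,-8,0,0,0, 0,0,-16,0,0,0, 0,0,-24,0,0,0, 0,0,-30,0,0,0, 0,0,-30,0,0,0]'; python3 ov.py pics/o9.png 0 -27.3 45 .501 .397
```

```text
clock: 34.25
position: [0.4919, 0.372, 0.0427]
ee_rot: [0.001, 0.993, -0.122, -0.001]
contact_force: [0.8, -0.2, -0.8]
width: 0.0241
clock: 34.75
position: [0.4928, 0.3723, 0.0442]
ee_rot: [-0.0, 0.993, -0.122, 0.0]
contact_force: [-0.1, -1.2, -0.9]
width: 0.0029
clock: 35.5
position: [0.4931, 0.3726, 0.0748]
ee_rot: [-0.0, 0.993, -0.122, 0.001]
contact_force: [0.5, 0.5, -2.1]
width: 0.0034
cup est [0.4997 0.3991 0.0298] minus saucer mm [-1.3  2.1]
```

View pics/o9.png

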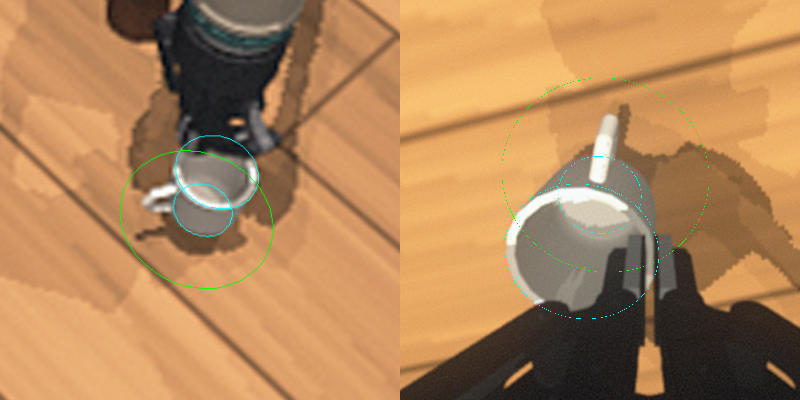

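```bash
python3 to.py .6352 -.1075 .16 -104; python3 -m jog '[2,4,-25,0,0,0, 10,16,-50,0,0,0, 25,42,-72,0,0,0, 45,75,-85,0,0,0, 69,115,-85,0,0,0, 93,155,-85,0,0,0, 117,195,-85,0,0,0, 141,235,-85,0,0,0, 165,275,-85,0,0,0, 189,315,-85,0,0,0]'; python3 to.py .6352 -.1075 .09 -104
```

```text
t 35.6 pos [0.4925 0.3723 0.0739] psi -104.0 w 0.0027 F [-0.4 -0.  -0.4]
shift mm [254.6 431.  -86. ] turn [ 0.  0. -0.]
clock: 36.85
position: [0.5998, 0.0195, 0.1586]
ee_rot: [-0.0, 0.993, -0.122, -0.0]
contact_force: [1.1, -0.4, -1.0]
width: 0.0029
t 36.85 pos [0.5998 0.0195 0.1586] psi -104.0 w 0.0029 F [ 1.1 -0.4 -1. ]
shift mm [ 65.2 114.6  68.5] turn [ 0.  0. -0.]
```

```bash
python3 -m jog '[20,38,0,0,0,0, 40,72,5,0,0,0, 54,95,20,0,0,0, 62,110,40,0,0,0, 64,114,58,0,0,0, 64,114,68,0,0,0, 64,114,68,0,0,0, 64,114,68,0,0,0]'; python3 ov.py pics/o10.png 0 -27.3 45 .6428 -.0814; python3 to.py .6352 -.1075 .054 -104
```

```text
clock: 37.85
position: [0.6346, -0.1043, 0.0917]
ee_rot: [0.0, 0.993, -0.121, 0.001]
contact_force: [0.7, 0.1, -1.6]
width: 0.0027
cup est [ 0.6413 -0.0778  0.0467] minus saucer mm [-1.5  3.6]
t 37.95 pos [ 0.6348 -0.1047  0.092 ] psi -104.0 w 0.0028 F [ 0.8 -0.  -0.6]
shift mm [ 1.   2.6 38. ] turn [ 0.  -0.1  0. ]
```

View pics/o10.png

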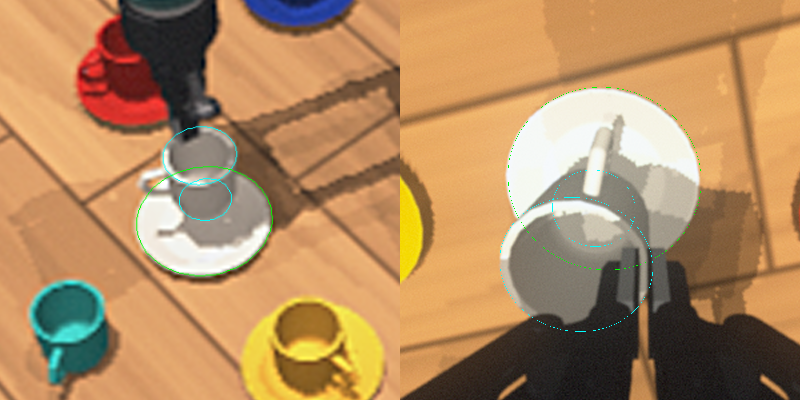

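```bash
python3 -m jog '[1,1,8,0,0,0, 1,3,16,0,0,0, 1,3,24,0,0,0, 1,3,30,0,0,0, 1,3,34,0,0,0, 1,3,34,0,0,0]';  python3 -m jog '[0,0,1,0,0,0, 0,0,2,0,0,0, 0,0,2,0,0,0]'; python3 -m jog '[0,0,0.5,0,0,0, 0,0,1,0,0,0]';python3 -m jog '[0,0,0.5,0,0,0, 0,0,1,0,0,0]'; python3 -m jog '[0,0,0.5,0,0,0, 0,0,1,0,0,0]'
```

```text
clock: 38.7
position: [0.6342, -0.1082, 0.0566]
ee_rot: [-0.0, 0.993, -0.122, -0.0]
contact_force: [-0.5, 0.2, -0.9]
width: 0.003
clock: 39.08
position: [0.6345, -0.1083, 0.0551]
ee_rot: [0.0, 0.993, -0.122, 0.0]
contact_force: [0.3, -0.8, -1.1]
width: 0.003
clock: 39.33
position: [0.6345, -0.1083, 0.054]
ee_rot: [0.0, 0.993, -0.122, 0.0]
contact_force: [0.7, 0.3, -1.6]
width: 0.003
clock: 39.58
position: [0.6344, -0.1083, 0.0529]
ee_rot: [0.0, 0.993, -0.122, -0.0]
contact_force: [-0.1, -0.1, -1.2]
width: 0.0028
clock: 39.83
position: [0.6344, -0.1083, 0.052]
ee_rot: [0.0, 0.993, -0.122, 0.0]
contact_force: [0.7, -0.2, -1.5]
width: 0.003
```

```bash
python3 -m jog '[0,0,0.5,0,0,0, 0,0,1,0,0,0]';python3 -m jog '[0,0,0.5,0,0,0, 0,0,1,0,0,0]'; python3 -m jog '[0,0,0.5,0,0,0, 0,0,1,0,0,0]'
```

```text
clock: 40.08
position: [0.6346, -0.1085, 0.0511]
ee_rot: [0.0, 0.993, -0.122, 0.0]
contact_force: [0.3, -0.5, -0.1]
width: 0.0031
clock: 40.33
position: [0.6346, -0.1086, 0.0502]
ee_rot: [0.0, 0.993, -0.122, 0.0]
contact_force: [-0.6, -0.6, -0.3]
width: 0.0028
clock: 40.58
position: [0.6347, -0.1088, 0.0501]
ee_rot: [0.0, 0.993, -0.122, 0.0]
contact_force: [-2.8, -1.4, 6.9]
width: 0.0026
```

Firm contact. I'll release, check, and rise.

```bash
python3 -m jog '[0,0,0,0,0,0, 0,0,0,0,0,0, 0,0,0,0,0,0]' 0.78 20; python3 view.py pics/v15.png scene 180 170 90 80 wrist 130 150 260 240
```

```text
clock: 40.95
position: [0.6344, -0.108, 0.0487]
ee_rot: [-0.0, 0.993, -0.122, -0.0]
contact_force: [-0.8, 0.2, 0.3]
width: 0.0189
```

View pics/v15.png

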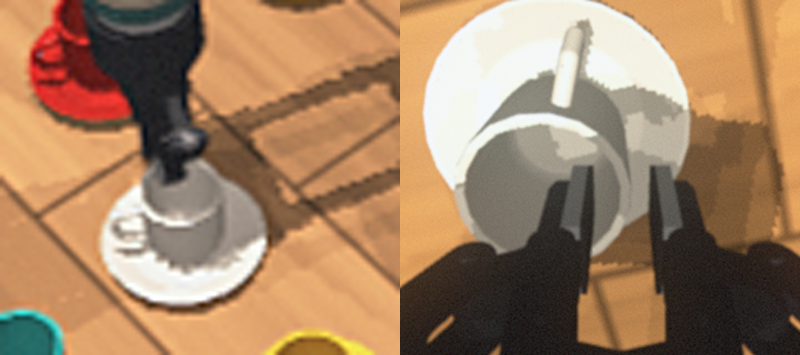

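```bash
python3 -m jog '[0,0,-5,0,0,0, 0,0,-15,0,0,0, 0,0,-30,0,0,0, 0,0,-55,0,0,0, 0,0,-90,0,0,0, 0,0,-130,0,0,0, 0,0,-165,0,0,0, 0,0,-180,0,0,0]'; python3 -m jog '[-35,0,0,0,0,0, -80,-10,0,0,0,0, -125,-30,0,0,0,0, -170,-60,0,0,0,0, -210,-95,0,0,0,0, -250,-135,0,0,0,0, -285,-175,0,0,0,0, -310,-215,0,0,0,0, -330,-250,0,0,0,0, -340,-280,0,0,0,0]'; python3 -m jog '[0,0,0,0,0,0]'; python3 chk.py pics/k2.png yellow white;python3 chk.py pics/k3.png red blue; python3 view.py pics/v16.png scene 150 100 260 230 top 60 60 420 280
```

```text
clock: 42.05
position: [0.6355, -0.1085, 0.2327]
ee_rot: [0.0, 0.993, -0.122, 0.003]
contact_force: [-0.6, 0.2, -0.6]
width: 0.0186
clock: 43.3
position: [0.3709, 0.2469, 0.2288]
ee_rot: [0.0, 0.993, -0.121, -0.0]
contact_force: [0.2, -1.3, 0.1]
width: 0.0187
clock: 43.42
position: [0.3716, 0.2472, 0.2286]
ee_rot: [0.0, 0.993, -0.12, -0.0]
contact_force: [-0.7, -0.8, -0.1]
width: 0.0187
```

View pics/k2.png

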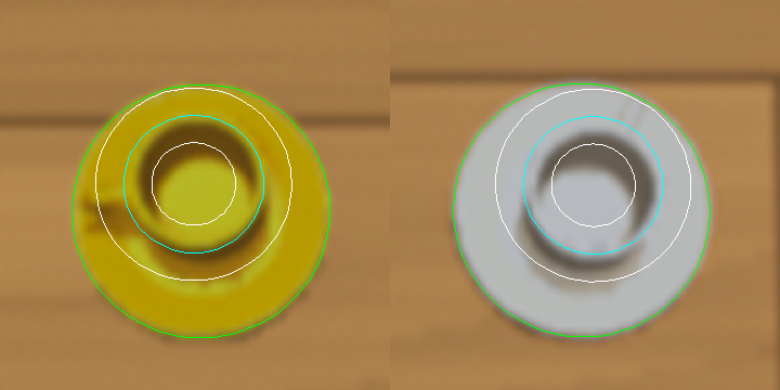

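View pics/v16.png

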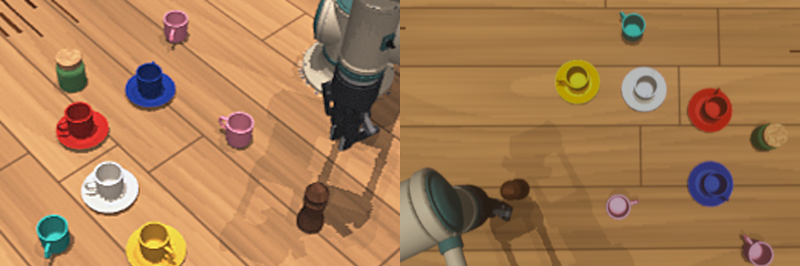

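View pics/k3.png

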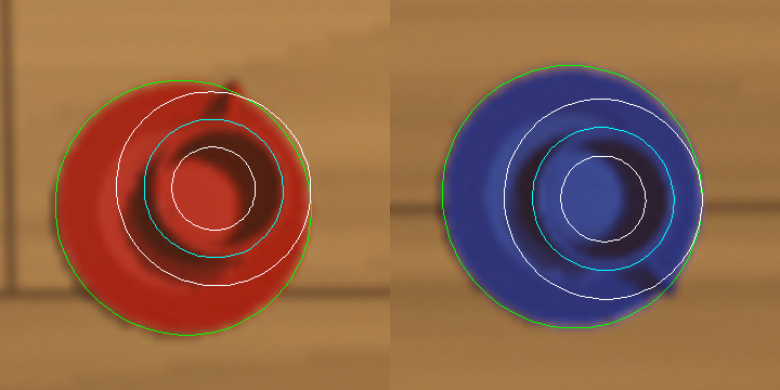

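```bash
python3 - <<'E'
from h import *
# second view: cup height above its saucer & tilt check by scene overlay
d=get_image("scene");im=cv2.resize(d["frame"][:,:,::-1],None,fx=6,fy=6,interpolation=cv2.INTER_CUBIC);a=np.linspace(0,6.28,90);o=[]
S=dict(red=(.588,-.2505),blue=(.3995,-.2463),yellow=(.6627,.0892),white=(.6428,-.0814))
for c,s in S.items():
    for z,r,col in((.066,.03,(255,255,0)),(.015,.058,(0,255,0)),(.006,.022,(255,255,0))):
        w=proj(d,np.c_[s[0]+r*np.cos(a),s[1]+r*np.sin(a),0*a+z]);cv2.polylines(im,[(w*6+3).astype(int).reshape(-1,1,2)],True,col,1)
for c,s in S.items():
    u=(proj(d,[*s,.03])[0]*6).astype(int);o.append(cv2.resize(im[u[1]-170:u[1]+170,u[0]-170:u[0]+170],(300,300)))
cv2.imwrite("pics/k4.png",np.vstack([np.hstack(o[:2]),np.hstack(o[2:])]))
d=get_image("top")
for c,p in dict(yellow=(246,146),white=(316,154),red=(385,176),blue=(386,253)).items():
    m,cn=blob(d,c,p,45);P=ray(d,cn,.015).astype(np.float32);print(c,np.array(cv2.fitEllipse(P)[0]).round(4))
E
```

```text
yellow [0.6626 0.0894]
white [ 0.6428 -0.0814]
red [ 0.588  -0.2503]
blue [ 0.3992 -0.2463]
```

View pics/k4.png

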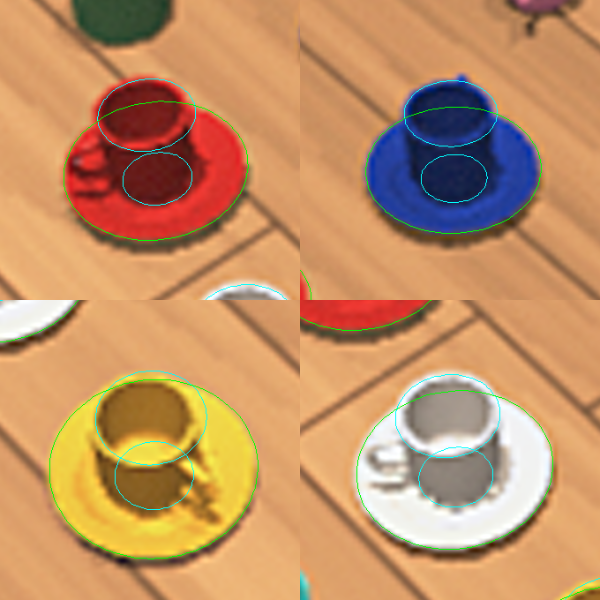

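```bash
python3 -c "
from rig import *
print(sign_off(), get_state()['clock'])"
```

```text
the job is handed in; nothing more can be done
the job is handed in; nothing more can be done
```

I stood all four cups on the saucers of their own colour and handed the job in at about 44 s. No verdict was reported, so the results below rest on my own image checks.

**Method:** I carried each cup by pinching its wall from above, lowered it in 1 mm steps until contact showed, let go, then lifted straight up.

**Last checks (top and scene views):**
- **Cups:** all four stand upright in their saucers, within about 5 mm of centre; yellow and white looked about 3–4 mm off. The limit is 12 mm.
- **Saucers:** re-measured within 1 mm of their starting places.
- **Sugar jar and pepper mill:** both upright, and they look unmoved by eye; I did not re-measure them.
- **Gripper:** well clear of everything.

**What went wrong or disagreed:**
- **Red cup grasp:** the planned grip across the cup's full width failed. One finger ended up inside the cup and the cup slid about 28 mm, but it did not tip. I used the wall pinch from then on.
- **Finger opening:** it read 1–3 mm on the blue, yellow and white cups, less than the 4 mm wall. The cups sagged a little in the grip but levelled out when set down.
- **Yellow cup:** the wrist view put it about 4 mm from the top camera's estimate, so I corrected before gripping.

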